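# Change the water filter: pinch out the spent cartridge, stack fresh discs, slide home

### The arm

A 6-joint arm with a two-finger parallel gripper is mounted at the origin on the work surface. World frame = base frame: x ahead of the robot, y to its left, z up, the work surface at z = 0. Lengths are in m, angles in rad, forces in N, time in s.
With the tool pointing down it reaches from about 0.35 to 0.725 m from the base axis. Payload 6 kg.
Tool frame: the origin (TCP) lies at the centre of the arm's flange, where the gripper is bolted on; the fingertips stand 173 mm ahead of it and the grasp point (between the pads) lies 155 mm ahead of it; x points along the fingers, y is the direction in which the jaws open and shut, and the axes are right-handed (so a half turn about x gives the same grasp; the last joint's range is limited). The gripper opens to 85 mm and grips with 20 to 120 N. Pads are 22 mm wide; open, the fingers measure 114 mm over their backs; the gripper's body (76 mm by 85 mm) begins 54 mm behind the grasp point. The pads swing forward as they close: fully open they stand 13 mm farther back than shut.
Start: joints at [-0.899, 0.04, 0.085, 0, -1.615, -0.334], TCP at [0.199, -0.566, 0.405] pointing down, gripper open.
Joint ranges: [-2.56, 2.56], [-1.29, 2.01], [-1.08, 1.49], [-3.29, 1.98], [-2.81, -0.18], [-2.99, 2.99]. Speed limits (rad/s): [2.57, 2.57, 3.01, 3.14, 3.14, 3.14].

### API

Orientations are given as a unit quaternion [x, y, z, w].
In Python, from plant import arm gives the robot as it stands.
- The arm moves only by the tool servo_tool, never from a script. Its argument "increments" is a list of rows, each a list of 3 entries, a list of its own where there are three numbers: the shift along the tool's x, y, z in m, then the turn about the tool's x in degrees, then the finger opening in m, from 0 to 0.0854. A call has 1 to 5 rows; each row is the pose to reach, as a shift and turn from the pose commanded when the call began, along the tool's axes at that moment; what a row does not reach only later rows make up. A row lasts 1/8 s, in which the tool goes at most 62.5 mm and 10.7 degrees, less where a joint would pass 70% of its speed; a pose out of reach is approached as far as the arm can. A call with a gripper value outside its range is refused whole. The fingers move at their own pace and stop on an object; "force" is the grip in N (left out, the last holds). Time passes only in rows, so rows that repeat a pose let the fingers close. It gives the time, the measured TCP pose, the force and the opening at its end, in the units of the state.
- arm.sense(): the state, without advancing time (a new reading comes with each control period).
- arm.grab_frame(name): name is "scene" or "top"; returns (picture, depth): 480x640x3 uint8, red, green, blue; 480x640 float32, m along the optical axis (not along the pixel's ray), 0 where there is no reading.
- arm.calibration(name): a dict with "camera_matrix" (3x3 intrinsics, pixels), "k1" (the pictures are not rectified: a ray, as slopes to the right and down, at radius r is drawn at 1 + k1 r^2 times it, then the intrinsics apply), "position" and "attitude" of the camera in the world. Camera axes: x right, y down, z forward; pixel columns grow to the right and rows downward; lengths in m; the calibration is good to about 2 mm. A picture is of the moment at which its call begins. calibration takes no time and is no camera call.
- arm.sign_off(): hands the job in, once; it reports no verdict.
Trained networks look in the newest picture that a camera, given by its name, has taken for a name from the list of things; names that differ only in an ending like _2 or _b are one class to them, and where a whole thing is asked for, a point or a joint stands for the part that bears it (a point fixed in the world has none). Each returns a list of dicts, best first, with "conf" (0 to 1); they miss things now and then, are a little off and sometimes report something else, mostly with a low value. They report only what shows in the picture. A call takes as long as a camera call. They do not tell look-alikes from the thing itself.
- arm.silhouettes(camera, thing): "pixels" (480x640 bool, what is visible of it).
- arm.mark_of(camera, thing): "location" ([x, y, z] in m, in world coordinates, good to about 4 mm: a listed point, or the origin of a listed thing).
The state is a dict: "t": time; "joint_pos": joint angles; "dq": joint speeds; "joint_torque": joint torques, N m; "position": TCP position; "orientation": TCP orientation; "wrist_force": force on the tool from outside, world axes, zero at the start; "ft_torque": the same for the moment, N m; "opening": finger opening in m.
Only numpy, scipy, OpenCV 4.12 (cv2) and the standard library are available. Lean on these libraries where they do the work, as an engineer would, in place of code of your own. Each camera call takes 0.05 s, during which the arm holds its last target.

### The job

The water filter on the counter is due for a change: pinch the spent cartridge's two orange tabs together, lift it off the sliding carriage and set it down upright in the yellow tray. Then stack every fresh filter disc on the counter, flat and neatly centred, on the carriage's round plate, and only when they are all stacked push the carriage along its rails, away from its handle end, until it clicks fully home with the stack still neat. Leave the other things on the counter where they are.

Things in the scene. Friction and masses are not known exactly. Their poses are not given: they have to be found in the camera images.
- plate (a point): centre of the round steel plate (blue rim, 57 mm across) on the white carriage's flat top, 30 mm above the counter. x points along the rails towards home, y across, z up. The top is 92 mm wide and runs from 95 mm behind this point (handle end) to 66 mm ahead. Grey keepers either side (y): 30 mm long in x, 20 mm high, inner faces 32 mm (cheeks) and 33.5 mm (lip) from the centre
- dock: fixed grey base the carriage slides on; origin on the counter, x along the rails towards home. It reaches from x = -110 to +150 mm, 130 mm wide; rails 34 mm high, inner faces 56 mm either side of the middle; end block 50 mm high (70 mm over its brass stubs) from x = 118 mm. The plate's centre is at x = -50 mm when the carriage is out, +50 mm when home
- handle (a point): centre of the top edge of the blue upright handle at the carriage's rear end: a block 12 mm thick along the rails, 44 mm wide across and 36 mm high above the carriage top; this point is 66 mm above the counter and 88 mm behind the plate's centre; axes as plate
- carriage (a joint): travel of the carriage along the rails in m: 0 = pulled out (start), 0.100 = home against its stop. It moves with about 2 N of friction; near 0.09 a sprung detent resists (about 10 N in all) and, once passed, snaps in and holds the carriage at 0.100
- cartridge: spent cartridge, 0.2 kg, snapped over the plate: white drum with brown band, 36 mm across, 60 mm high, foot 56 (x) by 34 mm (y). Origin: centre of its underside, z up, y through its two orange tabs: upright pads 20 mm wide (x), 28 to 58 mm above the underside, outer faces 33 mm from the axis. A hook at each tab's foot, out to 37.5 mm, 4 to 10 mm high, is held under a keeper till pinched in
- tab_a (a joint): how far the orange tab on the cartridge's +y side is pressed inward, m: 0 = sprung out, 0.008 = fully in (spring 2.4 to 5.6 N). Its hook clears the keeper from 0.006 on, with the cartridge centred. With both tabs fully in, the pads measure 50 mm over their outer faces and are a rigid grip to carry the cartridge by
- tab_b (a joint): the same for the tab on the -y side
- tray_in (a point): centre of the inner floor (5 mm above the counter) of the yellow used-parts tray, fixed, outer size 180 mm (x) by 160 mm (y), 30 mm high, walls 5 mm
- disc1: a fresh filter disc: dark grey, green band round its edge, pale round patch on both faces, which are alike; 56 mm across, 8 mm thick, 40 g, lying flat on the counter. Origin: its centre (4 mm above the counter), z its axis. Between 4 and 6 of disc1 to disc6 are there; the others are absent (None)
- disc2: a fresh filter disc: dark grey, green band round its edge, pale round patch on both faces, which are alike; 56 mm across, 8 mm thick, 40 g, lying flat on the counter. Origin: its centre (4 mm above the counter), z its axis. Between 4 and 6 of disc1 to disc6 are there; the others are absent (None)
- disc3: a fresh filter disc: dark grey, green band round its edge, pale round patch on both faces, which are alike; 56 mm across, 8 mm thick, 40 g, lying flat on the counter. Origin: its centre (4 mm above the counter), z its axis. Between 4 and 6 of disc1 to disc6 are there; the others are absent (None)
- disc4: a fresh filter disc: dark grey, green band round its edge, pale round patch on both faces, which are alike; 56 mm across, 8 mm thick, 40 g, lying flat on the counter. Origin: its centre (4 mm above the counter), z its axis. Between 4 and 6 of disc1 to disc6 are there; the others are absent (None)
- disc5: a fresh filter disc: dark grey, green band round its edge, pale round patch on both faces, which are alike; 56 mm across, 8 mm thick, 40 g, lying flat on the counter. Origin: its centre (4 mm above the counter), z its axis. Between 4 and 6 of disc1 to disc6 are there; the others are absent (None)
- disc6: a fresh filter disc: dark grey, green band round its edge, pale round patch on both faces, which are alike; 56 mm across, 8 mm thick, 40 g, lying flat on the counter. Origin: its centre (4 mm above the counter), z its axis. Between 4 and 6 of disc1 to disc6 are there; the others are absent (None)
- jar: bystander: small clear jar with a white lid, 52 mm across, 48 mm high, standing among the discs. Origin: centre of its underside; z up
- soap: bystander: glassy bottle with a blue cap, 60 mm across, 130 mm high. Origin: centre of its underside; z up
- gel: bystander: clear bottle with a white cap, 60 mm across, 130 mm high. Origin: centre of its underside; z up
- wipes: bystander: white canister, 84 mm across, 140 mm high. Origin: centre of its underside; z up
- mug: bystander: blue mug, 76 mm across, 80 mm high. Origin: centre of its underside; z up
- driver: bystander: screwdriver lying on the counter, 160 mm long, its length along its x axis, handle to -x, at most 28 mm wide. Origin: middle of its length, underside
There are look-alikes about, which are no part of the job. What is shaped like the disc2 but blue or red is not meant.

How it is judged:
On the way, in this order (a step that is already met when the one before it is completed fails the run):
1. the cartridge is unsnapped and lifted off the carriage (distance between cartridge and plate above 0.05 m), for 0.2 s.
2. every fresh disc present lies flat and centred on the carriage's plate, the carriage not yet home (horizontal distance between each of disc1, disc2, disc3, disc4, disc5, disc6 and plate below 0.01 m and angle between the z axis of each of disc1, disc2, disc3, disc4, disc5, disc6 and the z axis of plate, either way round below 0.1 rad and z of disc1 in the frame of plate between 0 and 0.048 m and linear speed of each of disc1, disc2, disc3, disc4, disc5, disc6 below 0.02 m/s and z of disc2 in the frame of plate between 0 and 0.048 m and z of disc3 in the frame of plate between 0 and 0.048 m and z of disc4 in the frame of plate between 0 and 0.048 m and z of disc5 in the frame of plate between 0 and 0.048 m and z of disc6 in the frame of plate between 0 and 0.048 m and value of joint carriage below 0.085 m), for 0.2 s.
3. the carriage has been pushed past its detent, fully home (value of joint carriage above 0.096 m), for 0.2 s.
At the end, for the whole second after the job is handed in: the spent cartridge stands upright (within 0.2 rad) on the floor of the yellow tray; every fresh disc present lies flat (within 0.1 rad) in one stack on the plate, each within 10 mm of its centre; the carriage is home (over 96 of 100 mm); all at rest (horizontal distance between cartridge and tray_in below 0.07 m and z of cartridge in the frame of tray_in below 0.01 m and angle between cartridge's own z axis and vertical below 0.2 rad and linear speed of each of cartridge, disc1, disc2, disc3, disc4, disc5, disc6 below 0.02 m/s and horizontal distance between each of disc1, disc2, disc3, disc4, disc5, disc6 and plate below 0.01 m and angle between the z axis of each of disc1, disc2, disc3, disc4, disc5, disc6 and the z axis of plate, either way round below 0.1 rad and z of disc1 in the frame of plate between 0 and 0.048 m and z of disc2 in the frame of plate between 0 and 0.048 m and z of disc3 in the frame of plate between 0 and 0.048 m and z of disc4 in the frame of plate between 0 and 0.048 m and z of disc5 in the frame of plate between 0 and 0.048 m and z of disc6 in the frame of plate between 0 and 0.048 m and value of joint carriage above 0.096 m); the robot touches nothing.
It fails at once if another thing on the counter is pushed more than 5 cm from where it stood (distance of any of jar, soap, gel, wipes, mug, driver from where it was at the start of the episode above 0.05 m).
It fails at once if the jar, a bottle, the canister or the mug is knocked over (angle between any of jar, soap, gel, wipes, mug's own z axis and vertical above 0.6 rad).
Of disc1, disc2, disc3, disc4, disc5, disc6 only 4 to 6 are there at a start; the rules pass over those that are not, and their reading is None.
At some moment in a run one of disc1, disc2, disc3, disc4, disc5, disc6 may be knocked a few centimetres aside while the robot is not near it.
It also fails if it takes over 210 s, if anything falls off the work surface, if the arm or the gripper's body presses on something with over 40 N, if the wrist force passes 120 N, or if a joint passes its speed limit or range.

## Working session

There is one attempt and no reset: what is moved stays moved. The work goes in short steps, Python scripts to look and compute and a tool call to move; the robot and the scene stay as the last step left them, time stands still between calls to the robot, and variables do not carry over. Pictures are saved under pics/ and viewed, and the job is handed in when it is done.

Besides the shell and the picture viewer there is one more tool, called after "Call:" in YAML: its name, and indented under it one key for each argument. servo_tool: Moves the arm, as the interface text tells. Its arguments: {"type":"object","properties":{"increments":{"type":"array"},"force":{"type":"number"}},"required":["increments"]}

```bash
ls; mkdir -p pics; cat > h.py <<'E'
import numpy as np, cv2
from scipy.spatial.transform import Rotation as R
from plant import arm
def save(n,img): cv2.imwrite('pics/'+n+'.png',img[:,:,::-1])
def pose(c):
    k=arm.calibration(c); a=np.array(k['attitude'])
    Rm=R.from_quat(a).as_matrix() if a.size==4 else a.reshape(3,3)
    return np.array(k['camera_matrix']),k['k1'],np.array(k['position']),Rm
def slopes(c,u,v):
    K,k1,p,Rm=pose(c)
    x=(np.asarray(u,float)-K[0,2])/K[0,0]; y=(np.asarray(v,float)-K[1,2])/K[1,1]
    rd=np.hypot(x,y); r=rd.copy()
    for _ in range(20): r=rd/(1+k1*r*r)
    s=1/(1+k1*r*r); return x*s,y*s
def world(c,u,v,d):
    x,y=slopes(c,u,v); K,k1,p,Rm=pose(c)
    return np.stack([x*d,y*d,d*np.ones_like(x)],-1)@Rm.T+p
def onplane(c,u,v,z):
    x,y=slopes(c,u,v); K,k1,p,Rm=pose(c)
    r=np.stack([x,y,np.ones_like(x)],-1)@Rm.T
    return p+r*((z-p[2])/r[...,2])[...,None]
def proj(c,P):
    K,k1,p,Rm=pose(c); q=(np.atleast_2d(P)-p)@Rm
    x=q[:,0]/q[:,2];y=q[:,1]/q[:,2];s=1+k1*(x*x+y*y)
    return np.stack([K[0,0]*x*s+K[0,2],K[1,1]*y*s+K[1,2]],-1)
E
python3 - <<'E'
from h import *
for c in('scene','top'):
    im,d=arm.grab_frame(c); save(c+'0',im); np.save(c+'0d.npy',d); np.save(c+'0.npy',im)
    print(c,arm.calibration(c))
s=arm.sense(); print(s)
print(R.from_quat(s['orientation']).as_matrix().round(3))
E
```

```text
pics
scene {'camera_matrix': array([[594.89533542,   0.        , 326.38219095],
       [  0.        , 594.89533542, 235.46162573],
       [  0.        ,   0.        ,   1.        ]]), 'k1': 0.033248725020671416, 'position': array([1.48757   , 0.81904278, 0.87912614]), 'attitude': array([ 0.32176641,  0.81240874, -0.4469306 , -0.19160233])}
top {'camera_matrix': array([[554.57379356,   0.        , 315.01776866],
       [  0.        , 554.57379356, 246.15102504],
       [  0.        ,   0.        ,   1.        ]]), 'k1': 0.020137081519214638, 'position': array([ 0.53477759, -0.08456506,  1.40524678]), 'attitude': array([-0.70364205,  0.71018981, -0.01433824,  0.01768387])}
{'t': 0.1, 'joint_pos': array([-8.99294668e-01,  4.07761611e-02,  8.38876235e-02, -3.99915339e-04,
       -1.61552889e+00, -3.33714620e-01]), 'dq': array([-5.14527251e-05, -5.79114896e-04,  1.85489687e-03,  1.47908369e-03,
       -3.56668049e-05, -3.61587187e-04]), 'joint_torque': array([-4.24306258e-03, -3.69346726e+01,  3.48283660e+01,  6.95173368e+00,
       -4.58236726e-03, -1.28833921e-05]), 'position': array([ 0.19892787, -0.5660404 ,  0.40375362]), 'orientation': array([-0.11829456,  0.69719663,  0.11943518,  0.69689202]), 'wrist_force': array([0.50154481, 0.3580176 , 0.83464621]), 'ft_torque': array([ 0.03120153, -0.00421836, -0.00636134]), 'opening': 0.08545588736989074}
[[-0.001 -0.331  0.943]
 [ 0.002  0.943  0.331]
 [-1.     0.002 -0.   ]]
```

View pics/top0.png

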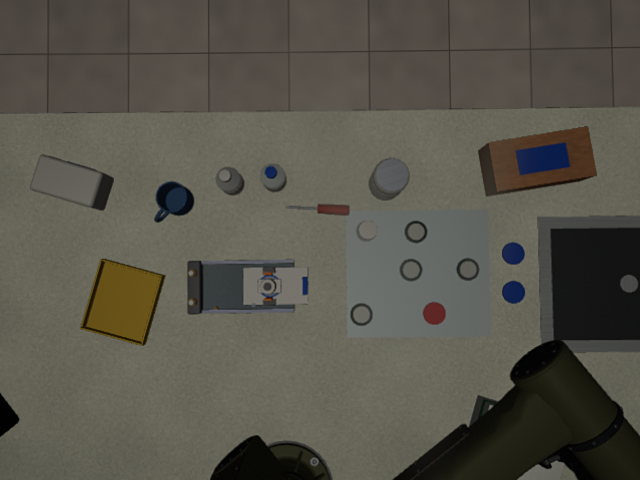

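View pics/scene0.png

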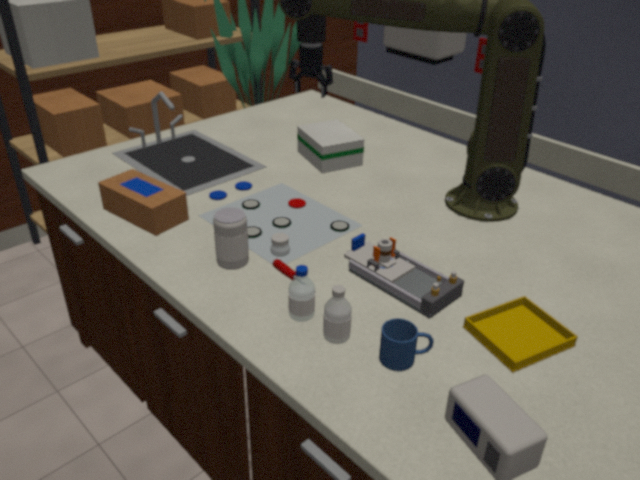

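```bash
python3 - <<'E'
from h import *
im=np.load('top0.npy')
a=cv2.resize(im[215:335,335:535],None,fx=4,fy=4,interpolation=cv2.INTER_CUBIC); save('c1',np.clip(a*1.6,0,255).astype(np.uint8))
a=cv2.resize(im[240:360,70:320],None,fx=3.2,fy=3.2,interpolation=cv2.INTER_CUBIC); save('c2',np.clip(a*1.6,0,255).astype(np.uint8))
for c in('top','scene'):
  for n in('disc1','plate','handle','cartridge','dock','tray_in','jar'):
    print(c,n,[(np.round(q['location'],4).tolist(),round(q['conf'],2)) for q in arm.mark_of(c,n)])
E
```

```text
top disc1 [([0.5401, -0.4641, 0.0008], 0.93), ([0.5766, -0.573, 0.0053], 0.81), ([0.4316, -0.3727, 0.0043], 0.81), ([0.6353, -0.331, 0.0038], 0.64), ([0.4325, -0.1926, 0.0038], 0.6), ([0.4804, -0.5737, 0.0005], 0.59), ([0.5414, -0.3144, 0.0023], 0.57)]
top plate [([0.5013, 0.034, 0.0322], 0.92)]
top handle [([0.5036, -0.0521, 0.0614], 0.77)]
top cartridge [([0.4991, 0.0353, 0.0363], 0.66)]
top dock [([0.5013, 0.0885, 0.0059], 0.87)]
top tray_in [([0.4663, 0.4029, 0.0049], 0.96), ([0.7574, -0.2573, 0.0007], 0.71), ([0.7688, 0.0228, -0.0026], 0.64)]
top jar [([0.6373, -0.2096, -0.0015], 0.88)]
scene disc1 [([0.4295, -0.1886, 0.0046], 0.73), ([0.6311, -0.3268, 0.0058], 0.71), ([0.4785, -0.5771, 0.0041], 0.7), ([0.5392, -0.318, 0.0008], 0.68), ([0.5382, -0.456, 0.0022], 0.66), ([0.5733, -0.5739, 0.0042], 0.63), ([0.4243, -0.3701, 0.011], 0.6)]
scene plate [([0.4998, 0.0374, 0.0296], 0.6)]
scene handle [([0.5054, -0.05, 0.0687], 0.65), ([0.6321, -0.3311, 0.0054], 0.42)]
scene cartridge [([0.5011, 0.0412, 0.0311], 0.82)]
scene dock [([0.5037, 0.0859, 0.0006], 0.65), ([0.7175, 0.2707, -0.0007], 0.45), ([0.7712, 0.0268, -0.0008], 0.25)]
scene tray_in [([0.4691, 0.4047, 0.0026], 0.72)]
scene jar [([0.6373, -0.2077, -0.0011], 0.91)]
```

View pics/c1.png

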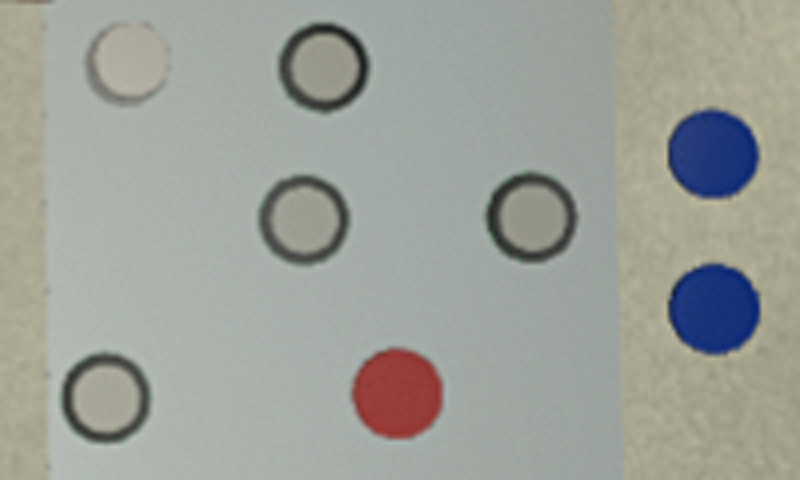

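View pics/c2.png

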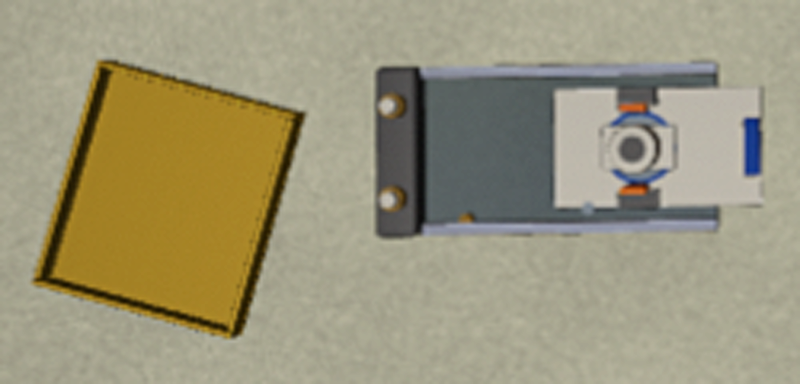

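```bash
cat >> h.py <<'E'
def discs(im,c='top',z=0.008,box=(335,205,500,345)):
    x0,y0,x1,y1=box
    sub=im[y0:y1,x0:x1]; g=cv2.cvtColor(cv2.resize(sub,None,fx=4,fy=4,interpolation=cv2.INTER_CUBIC),cv2.COLOR_RGB2GRAY)
    m=(g<85).astype(np.uint8); out=[]
    cs,_=cv2.findContours(m,cv2.RETR_EXTERNAL,cv2.CHAIN_APPROX_NONE)
    for k in cs:
        if len(k)<120: continue
        (cx,cy),(a,b),_=cv2.fitEllipse(k)
        if 60<a<110 and 60<b<110:
            u=(cx+.5)/4-.5+x0; v=(cy+.5)/4-.5+y0
            out.append((np.round([u,v,a/4,b/4],1).tolist(),onplane(c,u,v,z).round(4).tolist()))
    return out
E
python3 - <<'E'
from h import *
im=np.load('top0.npy'); d=np.load('top0d.npy')
for o in discs(im): print(o)
hsv=cv2.cvtColor(im,cv2.COLOR_RGB2HSV)
# blue handle / orange tabs / tray
def blob(m,box):
    x0,y0,x1,y1=box; v,u=np.nonzero(m[y0:y1,x0:x1]); return u+x0,v+y0
mo=(hsv[...,0]<15)&(hsv[...,1]>150)&(hsv[...,2]>80)
u,v=blob(mo,(250,260,290,310)); 
for s in (v<285,v>=285): print('tab',u[s].mean(),v[s].mean(),s.sum(),onplane('top',u[s].mean(),v[s].mean(),.088))
mb=(hsv[...,0]>105)&(hsv[...,0]<125)&(hsv[...,1]>150)
u,v=blob(mb,(295,265,320,305)); print('handle',u.mean(),v.mean(),len(u),onplane('top',u.mean(),v.mean(),.066))
# carriage white corner fit
mw=(im.min(-1)>120)
u,v=blob(mw,(235,255,320,315)); r=cv2.minAreaRect(np.stack([u,v],1).astype(np.float32)); p=cv2.boxPoints(r); print('carr',onplane('top',p[:,0],p[:,1],.03).round(4))
my=(hsv[...,0]>15)&(hsv[...,0]<32)&(hsv[...,1]>170)
u,v=blob(my,(70,245,175,355)); r=cv2.minAreaRect(np.stack([u,v],1).astype(np.float32)); p=cv2.boxPoints(r); P=onplane('top',p[:,0],p[:,1],.03); print('tray',P.round(3),P.mean(0))
m=d[262:312,200:240]; 
for (a,b) in((418,260),(411,270),(268,286),(252,300),(252,272),(290,300),(306,286),(123,302),(220,286)):
    print(a,b,world('top',np.array(a),np.array(b),d[b,a]).round(4))
E
```

```text
([361.0, 314.1, 22.4, 22.6], [0.4266, -0.1918, 0.008])
([433.9, 313.0, 22.6, 23.0], [0.428, -0.3744, 0.008])
([410.6, 269.5, 22.5, 22.7], [0.537, -0.3179, 0.008])
([467.4, 269.0, 22.8, 23.1], [0.5372, -0.4603, 0.008])
([368.0, 229.1, 19.9, 23.4], [0.6401, -0.2124, 0.008])
([415.5, 231.4, 22.6, 22.9], [0.633, -0.3319, 0.008])
tab 267.55555555555554 273.22222222222223 18 [0.53125793 0.03460839 0.088     ]
tab 267.3529411764706 299.4117647058824 17 [0.46933789 0.03539945 0.088     ]
handle 304.5 285.0 68 [ 0.50203233 -0.05230293  0.066     ]
carr [[1.224 0.708 0.03 ]
 [1.224 0.708 0.03 ]
 [1.224 0.708 0.03 ]
 [1.224 0.708 0.03 ]]
tray [[0.401 0.502 0.03 ]
 [0.575 0.454 0.03 ]
 [0.528 0.296 0.03 ]
 [0.355 0.345 0.03 ]] [0.46454268 0.39913465 0.03      ]
418 260 [ 0.561  -0.3383  0.0006]
411 270 [ 0.5359 -0.3198  0.0027]
268 286 [0.501  0.0338 0.087 ]
252 300 [0.4652 0.079  0.0274]
252 272 [0.5345 0.0779 0.0345]
290 300 [ 0.4644 -0.0152  0.0277]
306 286 [ 0.4995 -0.0559  0.0641]
123 302 [0.4622 0.4059 0.0046]
220 286 [0.5001 0.1615 0.0086]
```

```bash
python3 - <<'E'
from h import *
im=np.load('top0.npy').astype(float).mean(-1)
# carriage side edges: subpixel gradient per column
def edge(cols,r0,r1,sign,z):
    pts=[]
    for c in cols:
        g=np.diff(im[r0:r1,c])*sign; g=np.clip(g,0,None)
        k=g.argmax(); w=g[max(0,k-2):k+3]; i=np.arange(max(0,k-2),max(0,k-2)+len(w)); pts.append((c,r0+.5+(w*i).sum()/w.sum()))
    p=np.array(pts); P=onplane('top',p[:,0],p[:,1],z); f=np.polyfit(P[:,1],P[:,0],1); s=np.median(P[:,0]); 
    return f[0],np.polyval(f,0.0355),np.std(P[:,0]-np.polyval(f,P[:,1]))
cols=[c for c in range(246,300) if not 258<c<282]
print(edge(cols,262,273,1,.03)); print(edge(cols,297,310,-1,.03))
# outer dock edges
print(edge(range(205,290),254,268,-1,.034)); print(edge(range(205,290),305,320,1,.0))
c=im[275:297,225:320]
g=np.diff(im[268:276,235:320].mean(0)); print('x edges',g.round(0).tolist())
E
```

```text
(np.float64(0.01052717422850847), np.float64(0.5460673228463552), np.float64(0.00045971335381974157))
(np.float64(-0.01493305369273752), np.float64(0.4542698153713893), np.float64(0.0015683785500806432))
(np.float64(-0.00451720250829804), np.float64(0.5570420022950375), np.float64(0.0006146461108534938))
(np.float64(-0.004836085458693625), np.float64(0.4414466700414687), np.float64(0.0008179750926874107))
x edges [-1.0, 0.0, 0.0, 0.0, -1.0, -2.0, -4.0, 36.0, 27.0, -1.0, -1.0, 0.0, 0.0, -0.0, 1.0, 1.0, 0.0, -0.0, -0.0, 0.0, -0.0, 0.0, 0.0, -0.0, 1.0, 1.0, -17.0, -27.0, -9.0, -1.0, -2.0, -1.0, -1.0, 0.0, 1.0, -6.0, 3.0, 12.0, -4.0, 23.0, 26.0, 3.0, -1.0, -0.0, -0.0, 0.0, -0.0, -0.0, 0.0, 0.0, 0.0, -0.0, 0.0, -0.0, -0.0, 0.0, -0.0, 0.0, -0.0, 0.0, -0.0, -0.0, -0.0, 0.0, 0.0, -0.0, 0.0, -0.0, 0.0, 1.0, -0.0, -23.0, -7.0, 19.0, -1.0, 0.0, 0.0, 0.0, -0.0, 0.0, 0.0, -0.0, -1.0, -2.0]
```

```bash
cat >> h.py <<'E'
def plan(x,y,z,th):
    s=arm.sense(); M=R.from_quat(s['orientation']).as_matrix(); p=np.array(s['position'])
    cur=np.degrees(np.arctan2(M[1,1],M[0,1])); d=M.T@(np.array([x,y,z])-p)
    t=(cur-th+180)%360-180
    print('t',round(s['t'],2),'pos',p.round(4),'th',round(cur,2),'tilt',np.degrees(np.arccos(-M[2,0])).round(2),'open',round(s['opening'],4),'F',np.round(s['wrist_force'],1))
    print('shift mm x,y,z',(d*1000).round(1),'turn(x) deg',round(t,2),'norm',round(np.linalg.norm(d)*1000))
E
python3 -c "
from h import *
plan(.5003,.0355,.26,180)"
```

```text
t 0.8 pos [ 0.1989 -0.5661  0.4047] th 109.36 tilt 0.0 open 0.0854 F [ 0.6 -0.1  0.1]
shift mm x,y,z [144.7 467.7 483.8] turn(x) deg -70.64 norm 688
```

Call:
servo_tool:
  increments:
    - [[0,0.04,0.0415],-10,0.0854]
    - [[0,0.08,0.083],-20,0.0854]
    - [[0,0.12,0.1245],-30,0.0854]
    - [[0,0.16,0.166],-40,0.0854]
    - [[0,0.2,0.2075],-50,0.0854]
  force: 30

```text
t: 1.42
position: [0.3286, -0.3069, 0.4049]
orientation: [-0.404, 0.58, 0.404, 0.581]
wrist_force: [2.1, 0.4, 0.6]
opening: 0.0857
```

```bash
python3 -c "
from h import *
plan(.5003,.0355,.30,180)"
```

```text
t 1.43 pos [ 0.3286 -0.3069  0.4049] th 159.67 tilt 0.05 open 0.0857 F [2.1 0.4 0.6]
shift mm x,y,z [105.  -41.9 380.7] turn(x) deg -20.33 norm 397
```

Call:
servo_tool:
  increments:
    - [[0.01,-0.006,0.055],-6,0.0854]
    - [[0.03,-0.012,0.11],-12,0.0854]
    - [[0.05,-0.018,0.165],-20.3,0.0854]
    - [[0.06,-0.024,0.22],-20.3,0.0854]
    - [[0.08,-0.03,0.27],-20.3,0.0854]

```text
t: 2.05
position: [0.4522, -0.0646, 0.3253]
orientation: [-0.499, 0.501, 0.498, 0.502]
wrist_force: [1.1, -0.8, 0.1]
opening: 0.085
```

```bash
python3 -c "
from h import *
plan(.5003,.0355,.30,180)"
```

```text
t 2.05 pos [ 0.4522 -0.0646  0.3253] th 179.71 tilt 0.15 open 0.085 F [ 1.1 -0.8  0.1]
shift mm x,y,z [ 25.5 -47.5 100.4] turn(x) deg -0.29 norm 114
```

Call:
servo_tool:
  increments:
    - [[0.01,-0.024,0.05],-0.3,0.0854]
    - [[0.025,-0.0475,0.1],-0.3,0.0854]
    - [[0.025,-0.0475,0.1],-0.3,0.0854]
    - [[0.025,-0.0475,0.1],-0.3,0.0854]

```text
t: 2.55
position: [0.4997, 0.0332, 0.2998]
orientation: [-0.5, 0.5, 0.5, 0.5]
wrist_force: [-0.8, -0.3, -0.1]
opening: 0.0855
```

```bash
python3 - <<'E'
from h import *
plan(.5003,.0355,.225,180)
for c in('scene','top'):
    im,d=arm.grab_frame(c); save(c+'1',cv2.resize(im[180:330,300:500] if c=='scene' else im[220:340,200:360],None,fx=4,fy=4))
E
```

```text
t 2.55 pos [0.4997 0.0332 0.2998] th 179.99 tilt 0.02 open 0.0855 F [-0.8 -0.3 -0.1]
shift mm x,y,z [74.8 -0.6  2.3] turn(x) deg -0.01 norm 75
```

View pics/scene1.png

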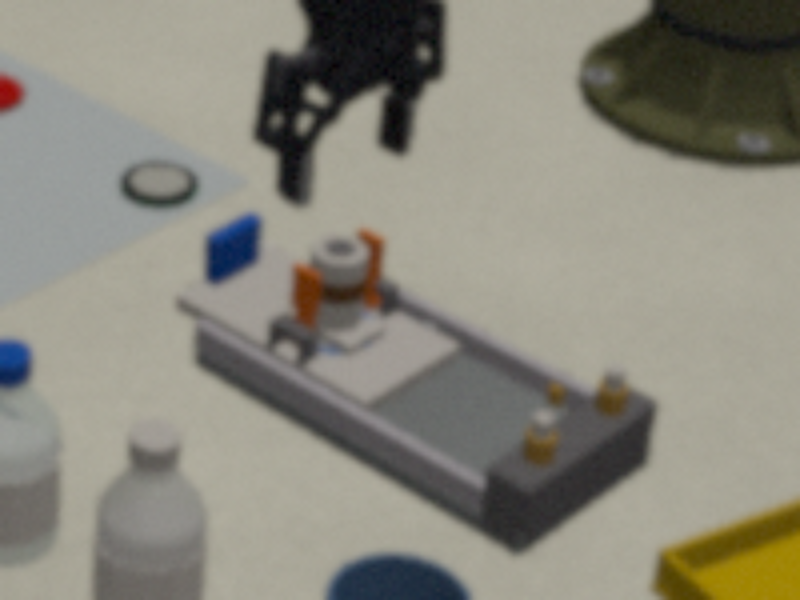

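View pics/top1.png

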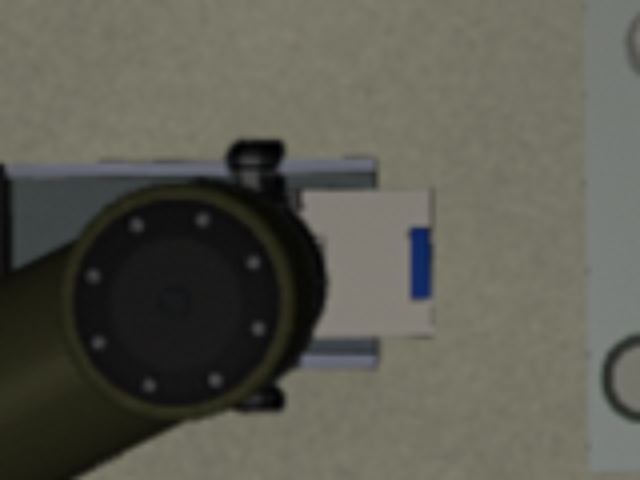

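Call:
servo_tool:
  increments:
    - [[0.03,-0.0005,0.002],0,0.0854]
    - [[0.055,-0.0005,0.002],0,0.0854]
    - [[0.0755,-0.0005,0.002],0,0.0854]
    - [[0.0755,-0.0005,0.002],0,0.0854]

```text
t: 3.15
position: [0.4996, 0.0341, 0.2233]
orientation: [-0.499, 0.501, 0.5, 0.5]
wrist_force: [1.0, -0.6, 0.0]
opening: 0.0855
```

Call:
servo_tool:
  increments:
    - [[0,0,0],0,0.044]
    - [[0,0,0],0,0.044]
    - [[0,0,0],0,0.044]
    - [[0,0,0],0,0.044]
    - [[0,0,0],0,0.044]
  force: 35

```text
t: 3.78
position: [0.5009, 0.0351, 0.2277]
orientation: [-0.501, 0.499, 0.499, 0.501]
wrist_force: [-5.2, -1.1, 11.7]
opening: 0.0471
```

```bash
python3 - <<'E'
from h import *
plan(.5003,.0355,.225,180)
for c in('scene',):
    im,d=arm.grab_frame(c); save(c+'2',cv2.resize(im[180:330,300:500] if c=='scene' else im[220:340,200:360],None,fx=4,fy=4))
E
```

```text
t 3.77 pos [0.5009 0.0351 0.2277] th 179.98 tilt 0.22 open 0.0471 F [-5.2 -1.1 11.7]
shift mm x,y,z [2.7 0.6 0.4] turn(x) deg -0.02 norm 3
```

View pics/scene2.png

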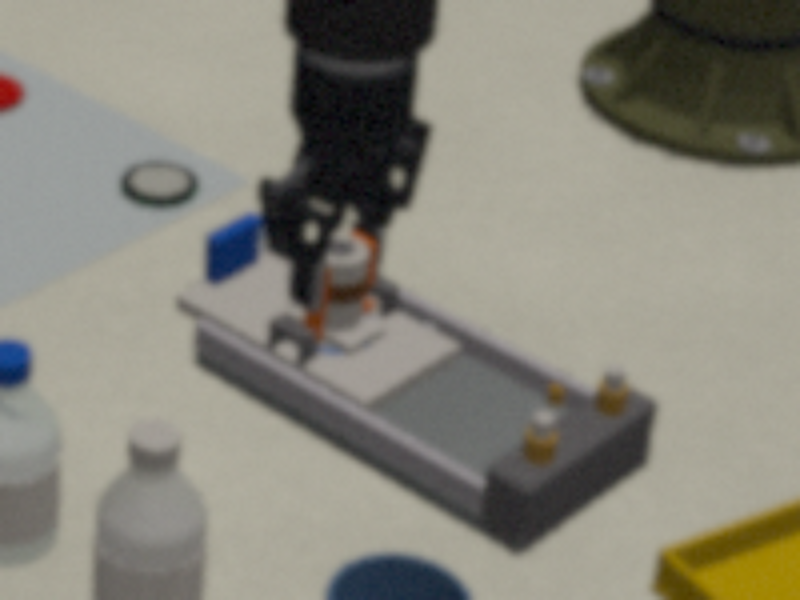

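Call:
servo_tool:
  increments:
    - [[-0.005,0,0],0,0.044]
    - [[-0.015,0,0],0,0.044]
    - [[-0.03,0,0],0,0.044]
    - [[-0.06,0,0],0,0.044]
    - [[-0.08,0,0],0,0.044]

```text
t: 4.45
position: [0.5004, 0.0352, 0.3066]
orientation: [-0.5, 0.5, 0.499, 0.501]
wrist_force: [0.6, 0.5, -2.3]
opening: 0.0469
```

```bash
python3 - <<'E'
from h import *
plan(.467,.402,.36,180)
for c in('scene',):
    im,d=arm.grab_frame(c); save(c+'3',cv2.resize(im[150:300,300:500] if c=='scene' else im[220:340,200:360],None,fx=4,fy=4))
E
```

```text
t 4.45 pos [0.5004 0.0352 0.3066] th 179.96 tilt 0.11 open 0.0469 F [ 0.6  0.5 -2.3]
shift mm x,y,z [-53.3  33.6 366.8] turn(x) deg -0.04 norm 372
```

View pics/scene3.png

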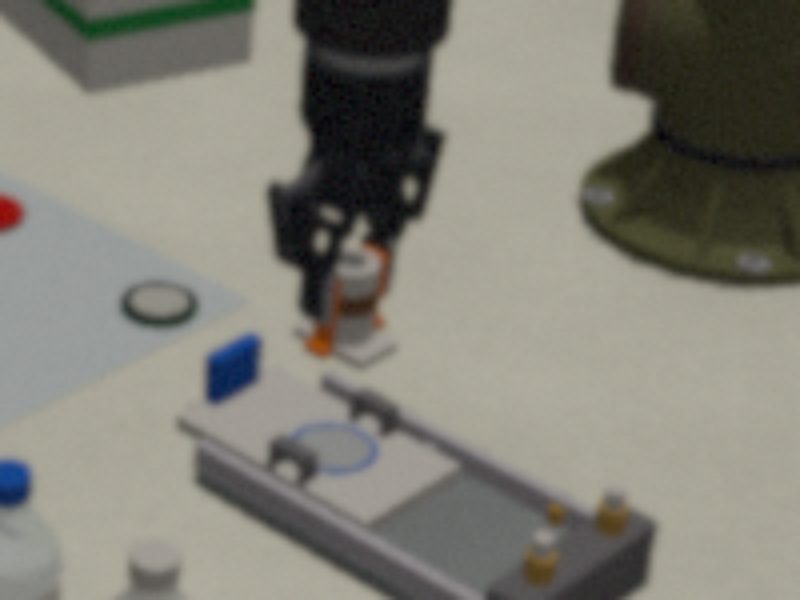

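Call:
servo_tool:
  increments:
    - [[-0.02,0.005,0.04],0,0.044]
    - [[-0.03,0.01,0.09],0,0.044]
    - [[-0.03,0.016,0.14],0,0.044]
    - [[-0.03,0.022,0.19],0,0.044]
    - [[-0.03,0.028,0.24],0,0.044]

```text
t: 5.12
position: [0.4719, 0.2768, 0.3344]
orientation: [-0.5, 0.5, 0.5, 0.5]
wrist_force: [0.1, 0.2, -2.4]
opening: 0.0467
```

Call:
servo_tool:
  increments:
    - [[0,0.003,0.05],0,0.044]
    - [[0,0.006,0.1],0,0.044]
    - [[0,0.006,0.127],0,0.044]
    - [[0,0.006,0.127],0,0.044]
    - [[0,0.006,0.127],0,0.044]

```text
t: 5.75
position: [0.4666, 0.4019, 0.334]
orientation: [-0.5, 0.5, 0.5, 0.5]
wrist_force: [0.1, 0.6, -2.2]
opening: 0.0468
```

```bash
python3 - <<'E'
from h import *
plan(.467,.402,.204,180)
im,d=arm.grab_frame('top'); save('top4',im)
print([ (q['location'],q['conf']) for q in arm.mark_of('top','tray_in')])
E
```

```text
t 5.75 pos [0.4666 0.4019 0.334 ] th 179.95 tilt 0.04 open 0.0468 F [ 0.1  0.6 -2.2]
shift mm x,y,z [130.   -0.5   0.2] turn(x) deg -0.05 norm 130
[([0.4679, 0.4054, 0.0065], 0.92)]
```

View pics/top4.png

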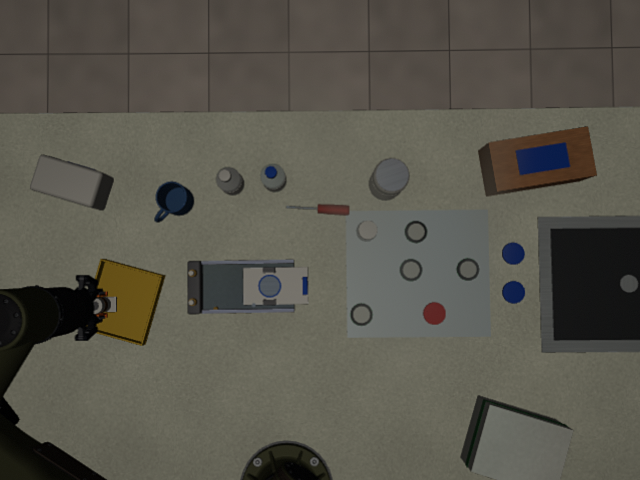

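Call:
servo_tool:
  increments:
    - [[0.05,0,0],0,0.044]
    - [[0.1,0,0],0,0.044]
    - [[0.12,0,0],0,0.044]
    - [[0.127,0,0],0,0.044]
    - [[0.1295,0,0],0,0.044]

```text
t: 6.48
position: [0.4671, 0.4026, 0.2067]
orientation: [-0.5, 0.499, 0.5, 0.501]
wrist_force: [-0.2, -0.3, -2.2]
opening: 0.047
```

```bash
python3 - <<'E'
from h import *
plan(.467,.402,.204,180)
im,d=arm.grab_frame('scene'); save('scene5',cv2.resize(im[200:380,430:610],None,fx=3.3,fy=3.3))
im,d=arm.grab_frame('top'); np.save('top5.npy',im)
b=cv2.resize(im[270:302,250:290],None,fx=15,fy=15,interpolation=cv2.INTER_CUBIC); save('plate5',np.clip(b*1.5,0,255).astype(np.uint8))
for o in discs(im): print(o)
hsv=cv2.cvtColor(im,cv2.COLOR_RGB2HSV); m=((hsv[...,0]>100)&(hsv[...,0]<130)&(hsv[...,1]>70))[270:302,250:290].astype(np.uint8)
k=max(cv2.findContours(m,0,1)[0],key=len); e=cv2.fitEllipse(k); print(e, onplane('top',e[0][0]+250,e[0][1]+270,.03))
E
```

```text
t 6.47 pos [0.4671 0.4026 0.2067] th 179.96 tilt 0.16 open 0.047 F [-0.2 -0.3 -2.2]
shift mm x,y,z [ 2.6  0.1 -0.6] turn(x) deg -0.04 norm 3
([361.0, 314.1, 22.4, 22.6], [0.4266, -0.1918, 0.008])
([434.0, 313.0, 22.6, 23.0], [0.428, -0.3744, 0.008])
([410.6, 269.5, 22.5, 22.7], [0.537, -0.3179, 0.008])
([467.4, 269.0, 22.8, 23.1], [0.5372, -0.4603, 0.008])
([368.3, 228.8, 20.1, 24.3], [0.6408, -0.2132, 0.008])
([415.5, 231.4, 22.6, 22.9], [0.633, -0.3319, 0.008])
((19.30245018005371, 15.596936225891113), (21.553123474121094, 21.99380111694336), 68.2999267578125) [0.50047723 0.03568707 0.03      ]
```

View pics/scene5.png

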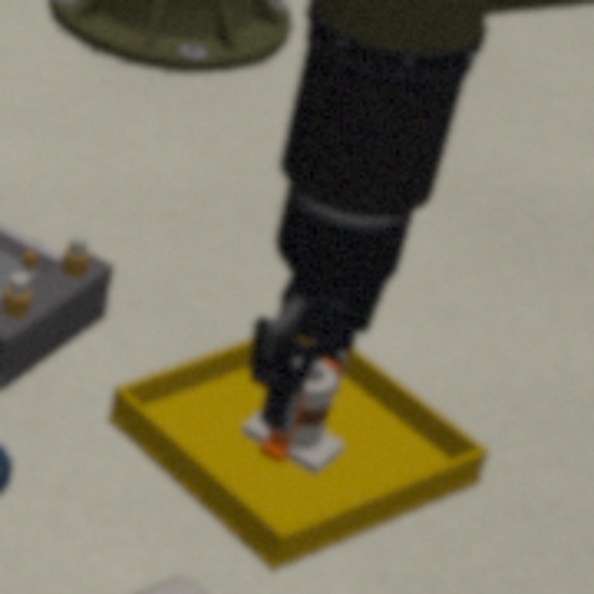

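View pics/plate5.png

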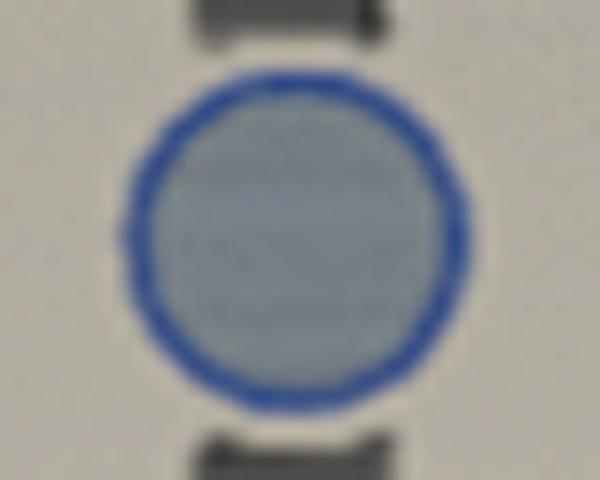

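Call:
servo_tool:
  increments:
    - [[0.002,0,0],0,0.044]
    - [[0.003,0,0],0,0.044]
    - [[0.004,0,0],0,0.044]
    - [[0.004,0,0],0,0.044]

```text
t: 7.08
position: [0.4666, 0.4026, 0.203]
orientation: [-0.5, 0.499, 0.5, 0.501]
wrist_force: [-4.8, -2.1, 7.1]
opening: 0.047
```

Call:
servo_tool:
  increments:
    - [[-0.0015,0,0],0,0.055]
    - [[-0.0015,0,0],0,0.065]
    - [[-0.0015,0,0],0,0.075]
    - [[-0.0015,0,0],0,0.0854]
    - [[-0.0015,0,0],0,0.0854]

```text
t: 7.7
position: [0.4666, 0.4022, 0.2024]
orientation: [-0.5, 0.5, 0.5, 0.5]
wrist_force: [-0.3, -0.2, -0.6]
opening: 0.0852
```

Call:
servo_tool:
  increments:
    - [[-0.02,0,0],0,0.0854]
    - [[-0.05,0,0],0,0.0854]
    - [[-0.08,0,0],0,0.0854]
    - [[-0.12,0,0],0,0.0854]

```text
t: 8.2
position: [0.4664, 0.402, 0.3243]
orientation: [-0.5, 0.5, 0.5, 0.5]
wrist_force: [1.1, 0.7, 0.6]
opening: 0.0853
```

```bash
python3 - <<'E'
from h import *
plan(.4266,-.1918,.30,90)
im,d=arm.grab_frame('scene'); save('scene6',cv2.resize(im[200:380,430:610],None,fx=3.3,fy=3.3))
E
```

```text
t 8.2 pos [0.4664 0.402  0.3243] th 179.96 tilt 0.01 open 0.0853 F [1.1 0.7 0.6]
shift mm x,y,z [  24.3   39.3 -593.8] turn(x) deg 89.96 norm 596
```

View pics/scene6.png

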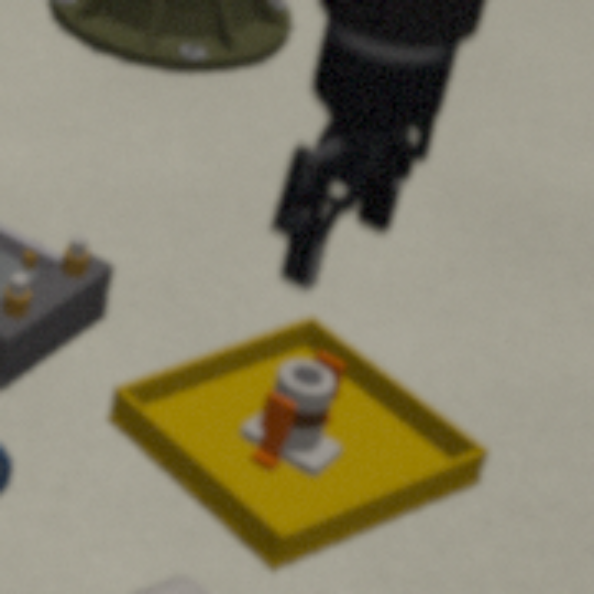

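Call:
servo_tool:
  increments:
    - [[0,0.004,-0.058],10,0.0854]
    - [[0,0.008,-0.116],20,0.0854]
    - [[0,0.012,-0.174],30,0.0854]
    - [[0,0.016,-0.232],40,0.0854]
    - [[0,0.02,-0.29],50,0.0854]

```text
t: 8.88
position: [0.4458, 0.1104, 0.324]
orientation: [-0.24, 0.664, 0.24, 0.666]
wrist_force: [1.8, -0.4, -0.2]
opening: 0.0853
```

```bash
python3 - <<'E'
from h import *
plan(.4266,-.1918,.25,90)
E
```

```text
t 8.88 pos [0.4458 0.1104 0.324 ] th 129.66 tilt 0.16 open 0.0853 F [ 1.8 -0.4 -0.2]
shift mm x,y,z [  73.6 -220.3 -207.8] turn(x) deg 39.66 norm 312
```

Call:
servo_tool:
  increments:
    - [[0,-0.042,-0.04],10,0.0854]
    - [[0,-0.084,-0.08],20,0.0854]
    - [[0.01,-0.126,-0.12],30,0.0854]
    - [[0.02,-0.168,-0.16],39.6,0.0854]
    - [[0.04,-0.21,-0.198],39.6,0.0854]

```text
t: 9.5
position: [0.4291, -0.1779, 0.2846]
orientation: [-0.002, 0.705, 0.001, 0.709]
wrist_force: [1.4, 1.5, 0.4]
opening: 0.0853
```

```bash
python3 - <<'E'
from h import *
plan(.4266,-.1918,.22,90)
E
```

```text
t 9.5 pos [ 0.4291 -0.1779  0.2846] th 90.26 tilt 0.29 open 0.0853 F [1.4 1.5 0.4]
shift mm x,y,z [ 64.6 -13.8  -2.8] turn(x) deg 0.26 norm 66
```

Call:
servo_tool:
  increments:
    - [[0.05,-0.0138,-0.0028],0.26,0.0854]
    - [[0.085,-0.0138,-0.0028],0.26,0.07]
    - [[0.085,-0.0138,-0.0028],0.26,0.07]
    - [[0.085,-0.0138,-0.0028],0.26,0.07]

```text
t: 10.0
position: [0.4275, -0.1897, 0.1999]
orientation: [-0.001, 0.706, 0.0, 0.708]
wrist_force: [0.5, 0.7, 0.7]
opening: 0.07
```

```bash
python3 - <<'E'
from h import *
plan(.4266,-.1918,.172,90)
im,d=arm.grab_frame('scene'); save('scene7',cv2.resize(im[150:270,260:420],None,fx=5,fy=5))
E
```

```text
t 10.0 pos [ 0.4275 -0.1897  0.1999] th 90.14 tilt 0.2 open 0.07 F [0.5 0.7 0.7]
shift mm x,y,z [27.9 -2.1 -1. ] turn(x) deg 0.14 norm 28
```

View pics/scene7.png

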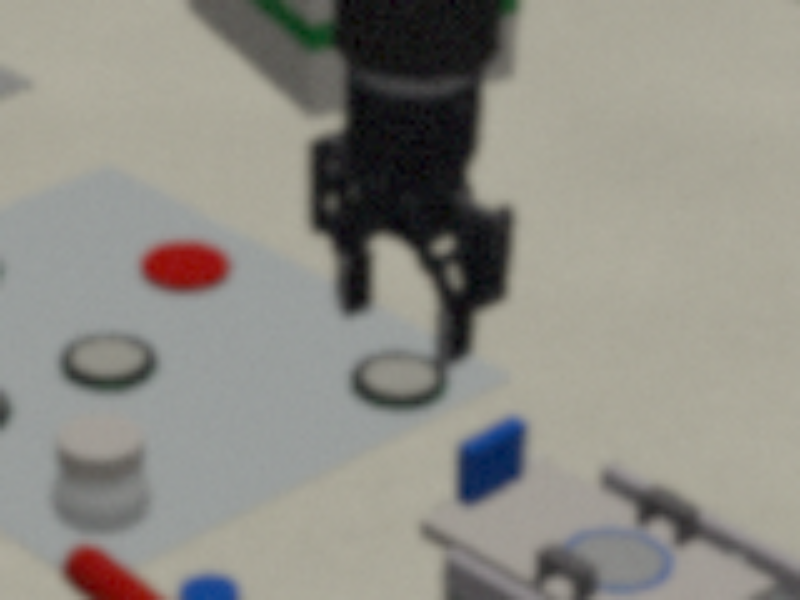

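Call:
servo_tool:
  increments:
    - [[0.015,-0.001,0],0.1,0.07]
    - [[0.027,-0.001,0],0.1,0.07]
    - [[0.03,-0.001,0],0.1,0.07]
    - [[0.03,-0.001,0],0.1,0.07]

```text
t: 10.55
position: [0.4266, -0.1907, 0.167]
orientation: [-0.0, 0.707, -0.0, 0.707]
wrist_force: [0.0, -0.4, 0.4]
opening: 0.0698
```

Call:
servo_tool:
  increments:
    - [[0,0,0],0,0.05]
    - [[0,0,0],0,0.05]
    - [[0,0,0],0,0.05]
    - [[0,0,0],0,0.05]
  force: 30

```text
t: 11.05
position: [0.4277, -0.1909, 0.1697]
orientation: [-0.001, 0.706, -0.0, 0.709]
wrist_force: [-1.2, 0.1, 8.2]
opening: 0.0544
```

```bash
python3 - <<'E'
from h import *
plan(.4266,-.1918,.172,90)
im,d=arm.grab_frame('scene'); save('scene8',cv2.resize(im[150:270,260:420],None,fx=5,fy=5))
E
```

```text
t 11.05 pos [ 0.4277 -0.1909  0.1697] th 90.03 tilt 0.24 open 0.0544 F [-1.2  0.1  8.2]
shift mm x,y,z [-2.3 -0.9 -1.1] turn(x) deg 0.03 norm 3
```

View pics/scene8.png

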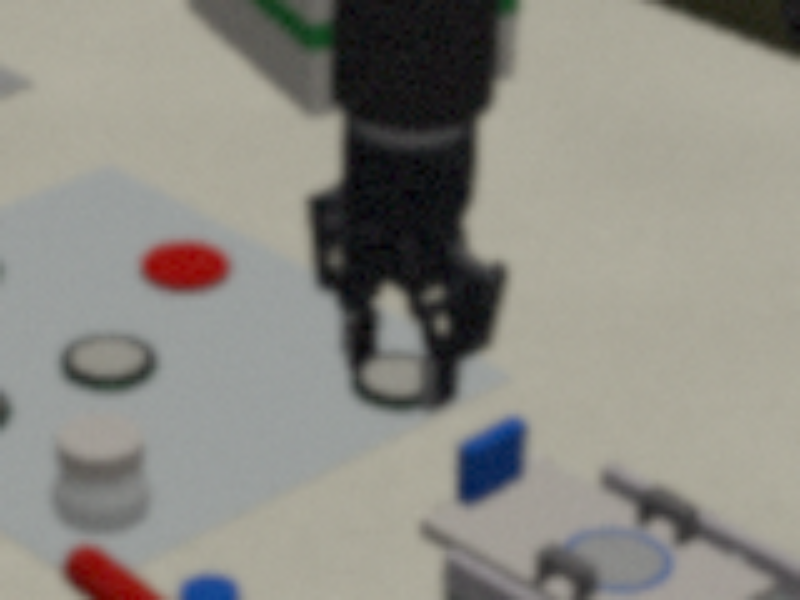

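Call:
servo_tool:
  increments:
    - [[-0.02,0,0],0,0.05]
    - [[-0.06,0,0],0,0.05]
    - [[-0.1,0.02,0.005],0,0.05]
    - [[-0.11,0.06,0.02],0,0.05]
    - [[-0.11,0.11,0.035],0,0.05]

```text
t: 11.72
position: [0.4622, -0.0799, 0.2791]
orientation: [0.001, 0.706, -0.0, 0.708]
wrist_force: [0.3, -0.6, -0.6]
opening: 0.0543
```

```bash
python3 - <<'E'
from h import *
plan(.5005,.0357,.23,90)
E
```

```text
t 11.72 pos [ 0.4622 -0.0799  0.2791] th 89.9 tilt 0.2 open 0.0543 F [ 0.3 -0.6 -0.6]
shift mm x,y,z [ 49.3 115.7  38. ] turn(x) deg -0.1 norm 131
```

Call:
servo_tool:
  increments:
    - [[0,0.05,0.019],0,0.05]
    - [[0,0.1,0.034],0,0.05]
    - [[0.015,0.1157,0.038],0,0.05]
    - [[0.045,0.1157,0.038],0,0.05]
    - [[0.045,0.1157,0.038],0,0.05]

```text
t: 12.35
position: [0.4987, 0.0345, 0.2295]
orientation: [-0.0, 0.709, -0.001, 0.705]
wrist_force: [-0.1, -1.0, -0.3]
opening: 0.0544
```

```bash
python3 - <<'E'
from h import *
plan(.5005,.0357,.201,90)
im,d=arm.grab_frame('scene'); save('scene9',cv2.resize(im[180:330,300:500],None,fx=4,fy=4))
E
```

```text
t 12.35 pos [0.4987 0.0345 0.2295] th 89.98 tilt 0.31 open 0.0544 F [-0.1 -1.  -0.3]
shift mm x,y,z [28.5  1.2  1.9] turn(x) deg -0.02 norm 29
```

View pics/scene9.png

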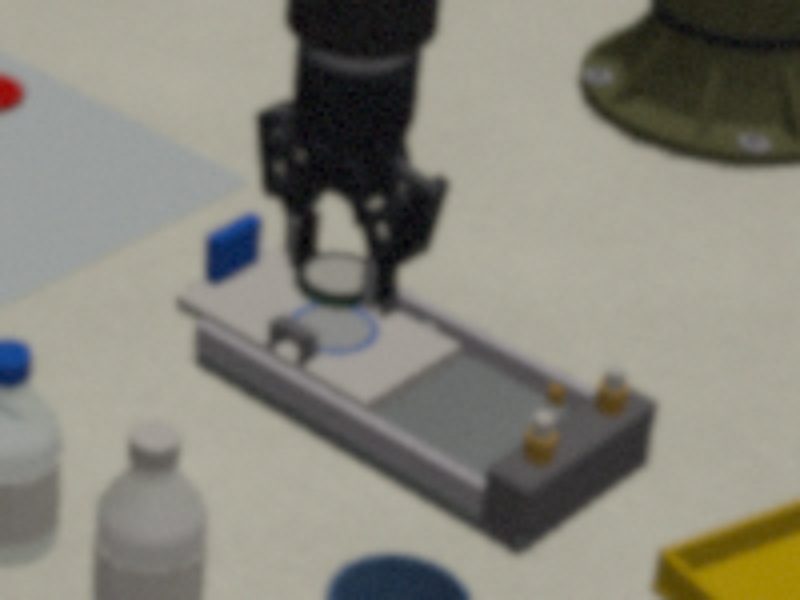

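Call:
servo_tool:
  increments:
    - [[0.01,0.001,0.0018],0,0.05]
    - [[0.02,0.001,0.0018],0,0.05]
    - [[0.026,0.001,0.0018],0,0.05]
    - [[0.0275,0.001,0.0018],0,0.05]
    - [[0.0275,0.001,0.0018],0,0.05]

```text
t: 13.02
position: [0.5015, 0.036, 0.2048]
orientation: [0.0, 0.707, -0.0, 0.707]
wrist_force: [-0.2, -0.2, -0.3]
opening: 0.0544
```

```bash
python3 - <<'E'
from h import *
plan(.5005,.0357,.2,90)
im,d=arm.grab_frame('scene'); save('scene10',cv2.resize(im[180:330,300:500],None,fx=4,fy=4))
E
```

```text
t 13.03 pos [0.5015 0.036  0.2048] th 90.0 tilt 0.01 open 0.0544 F [-0.2 -0.2 -0.3]
shift mm x,y,z [ 4.8 -0.3 -1. ] turn(x) deg -0.0 norm 5
```

View pics/scene10.png

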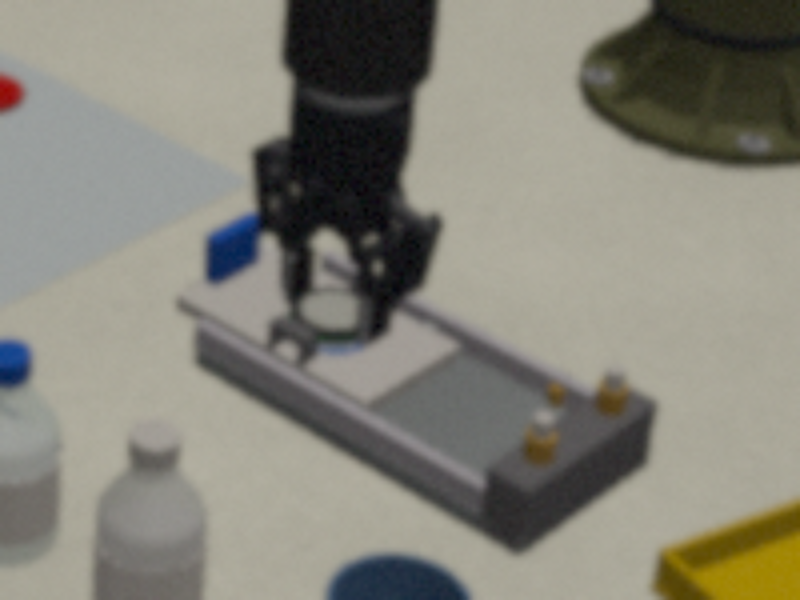

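Call:
servo_tool:
  increments:
    - [[0.002,0,0],0,0.05]
    - [[0.0035,0,0],0,0.05]
    - [[0.0035,0,0],0,0.05]

```text
t: 13.45
position: [0.5014, 0.036, 0.201]
orientation: [0.0, 0.707, -0.0, 0.707]
wrist_force: [0.5, 0.0, -0.6]
opening: 0.0543
```

```bash
python3 - <<'E'
from h import *
plan(.5005,.0357,.2,90)
E
```

```text
t 13.45 pos [0.5014 0.036  0.201 ] th 90.0 tilt 0.01 open 0.0543 F [ 0.5  0.  -0.6]
shift mm x,y,z [ 1.  -0.3 -0.9] turn(x) deg -0.0 norm 1
```

Call:
servo_tool:
  increments:
    - [[0.001,0,-0.0005],0,0.05]
    - [[0.0015,0,-0.0005],0,0.05]
    - [[0.0015,0,-0.0005],0,0.05]

```text
t: 13.82
position: [0.501, 0.036, 0.1998]
orientation: [0.0, 0.707, -0.0, 0.707]
wrist_force: [-0.8, 0.5, 0.9]
opening: 0.0545
```

Call:
servo_tool:
  increments:
    - [[0,0,0],0,0.058]
    - [[0,0,0],0,0.063]
    - [[0,0,0],0,0.07]
    - [[0,0,0],0,0.07]

```text
t: 14.32
position: [0.501, 0.036, 0.1997]
orientation: [0.0, 0.707, -0.0, 0.707]
wrist_force: [0.1, -1.0, -0.3]
opening: 0.0697
```

Call:
servo_tool:
  increments:
    - [[-0.01,0,0],0,0.07]
    - [[-0.03,0,0],0,0.07]
    - [[-0.07,0,0],0,0.07]
    - [[-0.1,-0.03,0],0,0.07]
    - [[-0.1,-0.08,0],0,0.07]

```text
t: 14.95
position: [0.5016, -0.0441, 0.3039]
orientation: [-0.001, 0.705, 0.001, 0.709]
wrist_force: [1.2, -0.3, 0.3]
opening: 0.0697
```

```bash
python3 - <<'E'
from h import *
im,d=arm.grab_frame('scene'); save('scene11',cv2.resize(im[180:330,300:500],None,fx=4,fy=4))
im,d=arm.grab_frame('top'); 
for o in discs(im): print(o)
print([(np.round(q['location'],4).tolist(),round(q['conf'],2)) for q in arm.mark_of('scene','disc1')])
save('top11',cv2.resize(im[220:340,200:500],None,fx=2.5,fy=2.5))
plan(.537,-.3179,.21,90)
E
```

```text
([433.9, 313.0, 22.2, 22.5], [0.428, -0.3743, 0.008])
([410.6, 269.5, 22.0, 22.3], [0.5371, -0.3179, 0.008])
([467.4, 269.0, 22.4, 22.7], [0.5372, -0.4603, 0.008])
([415.5, 231.4, 22.2, 22.5], [0.633, -0.332, 0.008])
[([0.5022, 0.037, 0.0347], 0.76), ([0.425, -0.3704, 0.0065], 0.71), ([0.537, -0.4597, 0.0043], 0.65), ([0.4784, -0.5801, 0.0004], 0.65), ([0.5765, -0.5739, 0.0064], 0.64), ([0.5368, -0.3203, 0.0007], 0.57), ([0.6329, -0.3296, 0.0064], 0.47), ([0.7177, 0.2695, 0.0006], 0.31)]
t 15.1 pos [ 0.5008 -0.0457  0.3007] th 89.82 tilt 0.07 open 0.0702 F [ 0.3  0.4 -0.3]
shift mm x,y,z [  90.7 -272.2   36.9] turn(x) deg -0.18 norm 289
```

View pics/scene11.png

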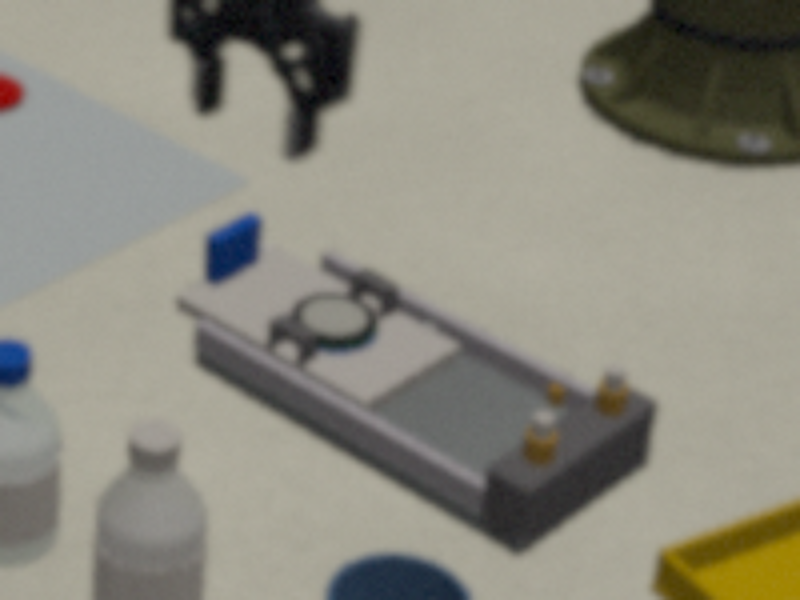

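View pics/top11.png

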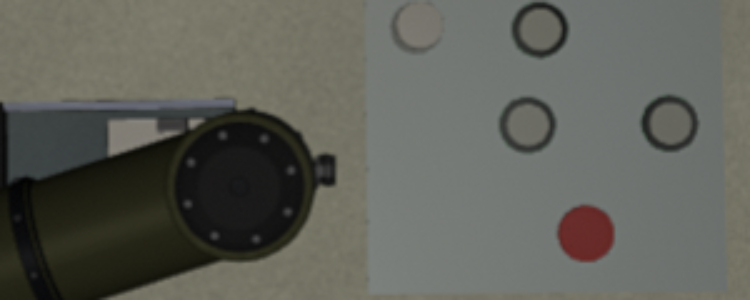

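Call:
servo_tool:
  increments:
    - [[0,-0.055,0.008],0,0.07]
    - [[0,-0.11,0.016],0,0.07]
    - [[0.02,-0.165,0.024],0,0.07]
    - [[0.04,-0.22,0.032],0,0.07]
    - [[0.07,-0.27,0.037],0,0.07]

```text
t: 15.72
position: [0.5388, -0.3153, 0.2301]
orientation: [-0.001, 0.706, -0.0, 0.708]
wrist_force: [0.7, 0.1, -0.1]
opening: 0.07
```

```bash
python3 - <<'E'
from h import *
im,d=arm.grab_frame('top'); np.save('top12.npy',im)
b=cv2.resize(im[262:310,235:315],None,fx=10,fy=10,interpolation=cv2.INTER_CUBIC); save('plate12',np.clip(b*1.5,0,255).astype(np.uint8))
im,d=arm.grab_frame('scene')
b=cv2.resize(im[235:285,340:420],None,fx=10,fy=10,interpolation=cv2.INTER_CUBIC); save('plate12s',np.clip(b*1.2,0,255).astype(np.uint8))
plan(.537,-.3179,.2,90)
E
```

```text
t 15.82 pos [ 0.5368 -0.3166  0.2242] th 89.76 tilt 0.48 open 0.0699 F [-0.7  0.9 -2. ]
shift mm x,y,z [24.2 -1.3  0.4] turn(x) deg -0.24 norm 24
```

View pics/plate12.png

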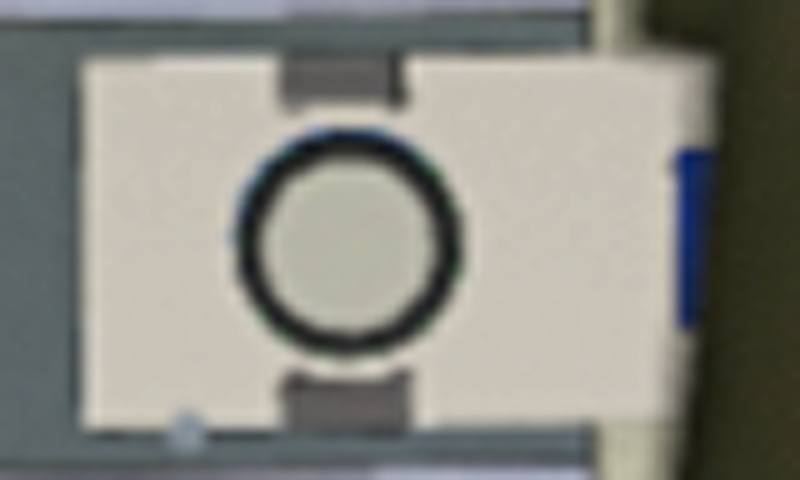

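View pics/plate12s.png

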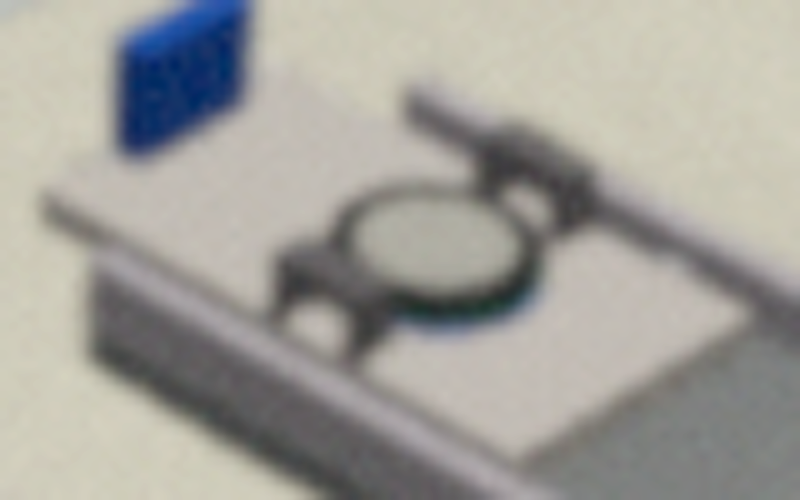

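Call:
servo_tool:
  increments:
    - [[0.03,-0.001,0],0,0.07]
    - [[0.03,-0.001,0],0,0.07]

```text
t: 16.08
position: [0.5375, -0.3139, 0.1974]
orientation: [0.001, 0.709, 0.001, 0.706]
wrist_force: [-0.1, -1.2, -0.7]
opening: 0.0705
```

```bash
python3 - <<'E'
from h import *
im,d=arm.grab_frame('top')
for o in discs(im): print(o)
plan(.537,-.3179,.1685,90)
E
```

```text
([433.9, 312.9, 22.2, 22.5], [0.428, -0.3743, 0.008])
t 16.12 pos [ 0.5381 -0.3142  0.1995] th 90.05 tilt 0.11 open 0.07 F [0.6 0.3 0.9]
shift mm x,y,z [31.  -3.8 -1. ] turn(x) deg 0.05 norm 31
```

Call:
servo_tool:
  increments:
    - [[0.015,-0.0028,-0.0005],0,0.07]
    - [[0.027,-0.0028,-0.0005],0,0.07]
    - [[0.0305,-0.0028,-0.0005],0,0.07]
    - [[0.0305,-0.0028,-0.0005],0,0.07]

```text
t: 16.62
position: [0.5374, -0.3178, 0.1689]
orientation: [0.0, 0.707, 0.0, 0.707]
wrist_force: [-0.5, 0.4, -1.4]
opening: 0.07
```

Call:
servo_tool:
  increments:
    - [[0,0,0],0,0.05]
    - [[0,0,0],0,0.05]
    - [[0,0,0],0,0.05]
    - [[0,0,0],0,0.05]

```text
t: 17.12
position: [0.5377, -0.3179, 0.17]
orientation: [-0.0, 0.707, -0.0, 0.708]
wrist_force: [-0.1, 0.7, 3.5]
opening: 0.0542
```

Call:
servo_tool:
  increments:
    - [[-0.02,0,0],0,0.05]
    - [[-0.06,0.01,0],0,0.05]
    - [[-0.1,0.06,-0.006],0,0.05]
    - [[-0.12,0.12,-0.013],0,0.05]
    - [[-0.12,0.18,-0.02],0,0.05]

```text
t: 17.75
position: [0.5173, -0.1371, 0.2924]
orientation: [0.0, 0.706, -0.0, 0.709]
wrist_force: [1.0, 0.5, -0.7]
opening: 0.0542
```

```bash
python3 - <<'E'
from h import *
plan(.5008,.0368,.24,90)
im,d=arm.grab_frame('scene'); save('scene13',cv2.resize(im[120:330,300:500],None,fx=3,fy=3))
E
```

```text
t 17.75 pos [ 0.5173 -0.1371  0.2924] th 89.94 tilt 0.25 open 0.0542 F [ 1.   0.5 -0.7]
shift mm x,y,z [ 52.3 173.9 -16.9] turn(x) deg -0.06 norm 182
```

View pics/scene13.png

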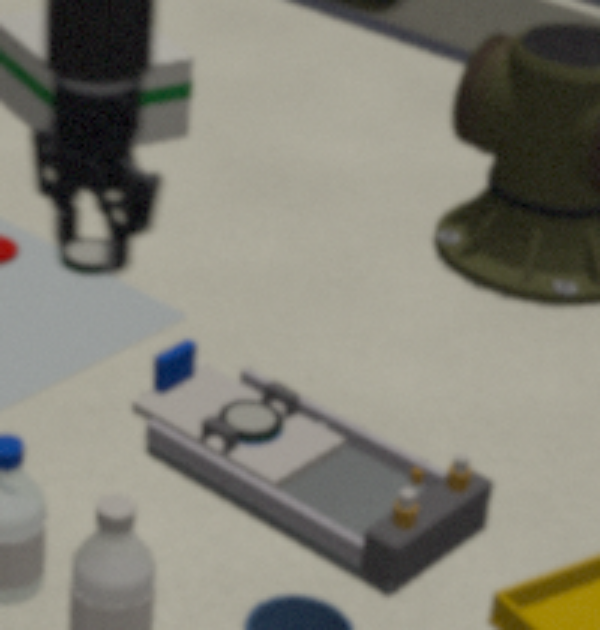

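Call:
servo_tool:
  increments:
    - [[0,0.06,-0.006],0,0.05]
    - [[0,0.12,-0.012],0,0.05]
    - [[0.01,0.174,-0.0165],0,0.05]
    - [[0.045,0.174,-0.0165],0,0.05]
    - [[0.055,0.174,-0.0165],0,0.05]

```text
t: 18.42
position: [0.5002, 0.0359, 0.2326]
orientation: [-0.001, 0.708, 0.0, 0.706]
wrist_force: [1.1, -0.2, 0.0]
opening: 0.0541
```

Call:
servo_tool:
  increments:
    - [[0,0,0],0,0.05]
    - [[0,0,0],0,0.05]

```text
t: 18.68
position: [0.5015, 0.035, 0.2358]
orientation: [0.001, 0.706, -0.0, 0.708]
wrist_force: [-0.3, 0.5, -0.0]
opening: 0.0543
```

```bash
python3 - <<'E'
from h import *
plan(.5008,.0368,.2085,90)
E
```

```text
t 18.68 pos [0.5015 0.035  0.2358] th 89.93 tilt 0.11 open 0.0543 F [-0.3  0.5 -0. ]
shift mm x,y,z [27.3  1.8 -0.8] turn(x) deg -0.07 norm 27
```

Call:
servo_tool:
  increments:
    - [[0.012,0.0015,-0.0005],0,0.05]
    - [[0.021,0.0015,-0.0005],0,0.05]
    - [[0.025,0.0015,-0.0005],0,0.05]
    - [[0.025,0.0015,-0.0005],0,0.05]
    - [[0.025,0.0015,-0.0005],0,0.05]

```text
t: 19.3
position: [0.5006, 0.0371, 0.2094]
orientation: [0.0, 0.707, 0.0, 0.707]
wrist_force: [0.2, -0.1, -1.0]
opening: 0.0546
```

Call:
servo_tool:
  increments:
    - [[0.001,0,0],0,0.05]
    - [[0.002,0,0],0,0.05]
    - [[0.002,0,0],0,0.05]

```text
t: 19.68
position: [0.5007, 0.0371, 0.208]
orientation: [-0.0, 0.707, 0.0, 0.707]
wrist_force: [-2.3, 0.7, 5.5]
opening: 0.0542
```

Call:
servo_tool:
  increments:
    - [[-0.0005,0,0],0,0.058]
    - [[-0.0005,0,0],0,0.063]
    - [[-0.0005,0,0],0,0.07]
    - [[-0.0005,0,0],0,0.07]

```text
t: 20.18
position: [0.5005, 0.0371, 0.2075]
orientation: [0.0, 0.707, -0.0, 0.707]
wrist_force: [-0.1, 0.6, -0.2]
opening: 0.0701
```

Call:
servo_tool:
  increments:
    - [[-0.01,0,0],0,0.07]
    - [[-0.03,0,0],0,0.07]
    - [[-0.07,0,0],0,0.07]
    - [[-0.1,-0.05,0],0,0.07]
    - [[-0.1,-0.11,0],0,0.07]

```text
t: 20.8
position: [0.5011, -0.0735, 0.312]
orientation: [-0.001, 0.705, 0.001, 0.709]
wrist_force: [1.0, -0.6, -0.9]
opening: 0.0698
```

Call:
servo_tool:
  increments:
    - [[0,-0.058,0],0,0.07]
    - [[0,-0.116,0],0,0.07]
    - [[0,-0.174,0],0,0.07]
    - [[0,-0.2,0],0,0.07]

```text
t: 21.3
position: [0.5, -0.2756, 0.3082]
orientation: [0.001, 0.707, -0.001, 0.707]
wrist_force: [-0.4, 0.6, 0.7]
opening: 0.0703
```

```bash
python3 - <<'E'
from h import *
im,d=arm.grab_frame('top'); 
b=cv2.resize(im[262:310,235:315],None,fx=10,fy=10,interpolation=cv2.INTER_CUBIC); save('plate14',np.clip(b*1.5,0,255).astype(np.uint8))
for o in discs(im): print(o)
print(discs(im,z=.046,box=(245,270,295,305)))
im,d=arm.grab_frame('scene')
b=cv2.resize(im[235:285,340:420],None,fx=10,fy=10,interpolation=cv2.INTER_CUBIC); save('plate14s',np.clip(b*1.2,0,255).astype(np.uint8))
plan(.633,-.332,.25,90)
plan(.537,-.4603,.25,90)
E
```

```text
([369.3, 227.4, 21.2, 27.0], [0.6443, -0.2158, 0.008])
([415.5, 231.4, 22.2, 22.4], [0.633, -0.332, 0.008])
[]
t 21.4 pos [ 0.5    -0.2753  0.3079] th 89.79 tilt 0.04 open 0.0698 F [0.2 0.1 0.3]
shift mm x,y,z [ 57.9 -56.2 133.2] turn(x) deg -0.21 norm 156
t 21.4 pos [ 0.5    -0.2753  0.3079] th 89.79 tilt 0.04 open 0.0698 F [0.2 0.1 0.3]
shift mm x,y,z [  58.  -184.8   37.6] turn(x) deg -0.21 norm 197
```

View pics/plate14.png

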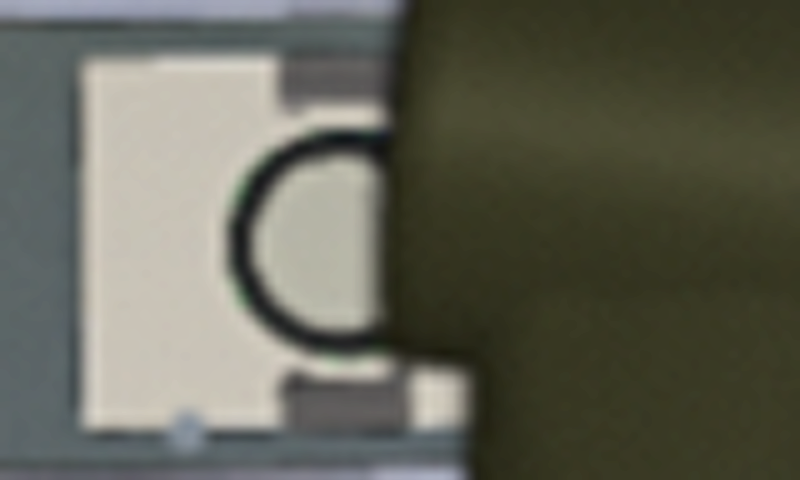

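View pics/plate14s.png

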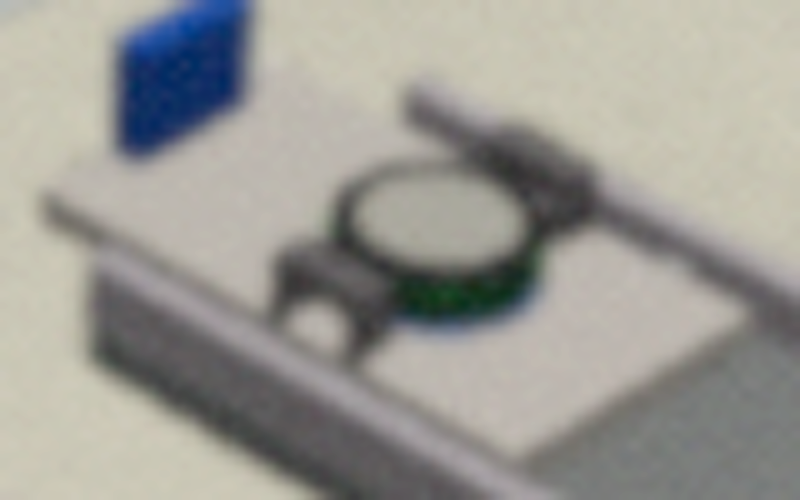

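Call:
servo_tool:
  increments:
    - [[0,-0.022,0.05],0,0.07]
    - [[0.02,-0.044,0.1],0,0.07]
    - [[0.06,-0.056,0.133],0,0.07]
    - [[0.1,-0.056,0.133],0,0.07]
    - [[0.1,-0.056,0.133],0,0.07]

```text
t: 22.02
position: [0.6328, -0.3277, 0.2031]
orientation: [0.001, 0.71, 0.001, 0.704]
wrist_force: [-0.1, -0.9, 0.6]
opening: 0.0698
```

```bash
python3 - <<'E'
from h import *
im,d=arm.grab_frame('scene'); save('scene15',cv2.resize(im[130:280,200:400],None,fx=4,fy=4))
im,d=arm.grab_frame('top'); save('top15',im[180:360,220:540])
for o in discs(im): print(o)
print([(np.round(q['location'],4).tolist(),round(q['conf'],2)) for q in arm.mark_of('scene','disc1')])
plan(.633,-.332,.1685,90)
E
```

```text
([433.9, 313.0, 22.0, 22.3], [0.428, -0.3743, 0.008])
([467.4, 268.9, 22.2, 22.6], [0.5373, -0.4603, 0.008])
[([0.5029, 0.0374, 0.0408], 0.79), ([0.6383, -0.2084, -0.001], 0.64), ([0.7587, 0.1314, -0.0006], 0.63), ([0.4208, -0.3727, 0.0066], 0.59), ([0.6319, -0.3315, 0.0065], 0.58), ([0.5413, -0.4563, 0.0025], 0.5), ([0.5013, 0.0385, 0.0324], 0.49), ([0.5755, -0.574, 0.0085], 0.46)]
t 22.18 pos [ 0.6341 -0.3287  0.2112] th 90.05 tilt 0.23 open 0.0703 F [0.3 0.2 0.8]
shift mm x,y,z [42.7 -3.2 -1.3] turn(x) deg 0.05 norm 43
```

View pics/scene15.png

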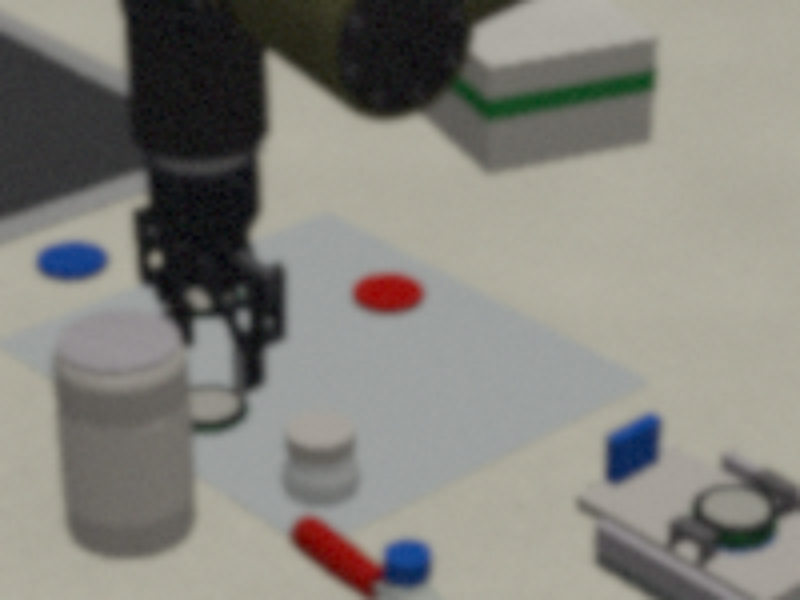

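Call:
servo_tool:
  increments:
    - [[0.015,-0.002,-0.0005],0,0.07]
    - [[0.03,-0.003,-0.001],0,0.07]
    - [[0.036,-0.003,-0.001],0,0.07]
    - [[0.036,-0.003,-0.001],0,0.07]

```text
t: 22.68
position: [0.6322, -0.3319, 0.1706]
orientation: [0.0, 0.708, 0.0, 0.706]
wrist_force: [-0.0, 0.0, -0.2]
opening: 0.0702
```

```bash
python3 - <<'E'
from h import *
plan(.633,-.332,.1685,90)
E
```

```text
t 22.68 pos [ 0.6322 -0.3319  0.1706] th 89.99 tilt 0.1 open 0.0702 F [-0.   0.  -0.2]
shift mm x,y,z [ 2.1 -0.1  0.8] turn(x) deg -0.01 norm 2
```

Call:
servo_tool:
  increments:
    - [[0.0015,0,0.0005],0,0.07]
    - [[0.0015,0,0.0005],0,0.05]
    - [[0.0015,0,0.0005],0,0.05]
    - [[0.0015,0,0.0005],0,0.05]
    - [[0.0015,0,0.0005],0,0.05]

```text
t: 23.3
position: [0.6332, -0.332, 0.1709]
orientation: [-0.0, 0.707, -0.0, 0.707]
wrist_force: [-0.5, 0.4, 2.5]
opening: 0.0543
```

Call:
servo_tool:
  increments:
    - [[-0.02,0,0],0,0.05]
    - [[-0.06,0,-0.005],0,0.05]
    - [[-0.1,0.015,-0.04],0,0.05]
    - [[-0.12,0.06,-0.075],0,0.05]
    - [[-0.12,0.11,-0.1],0,0.05]

```text
t: 23.92
position: [0.5319, -0.2215, 0.2937]
orientation: [0.0, 0.705, -0.001, 0.709]
wrist_force: [1.7, 2.1, -0.1]
opening: 0.0539
```

```bash
python3 - <<'E'
from h import *
plan(.5008,.0365,.25,90)
im,d=arm.grab_frame('scene'); save('scene16',cv2.resize(im[100:280,200:400],None,fx=4,fy=3.3))
E
```

```text
t 23.93 pos [ 0.5319 -0.2215  0.2937] th 89.91 tilt 0.27 open 0.0539 F [ 1.7  2.1 -0.1]
shift mm x,y,z [ 43.3 258.  -31.7] turn(x) deg -0.09 norm 264
```

View pics/scene16.png

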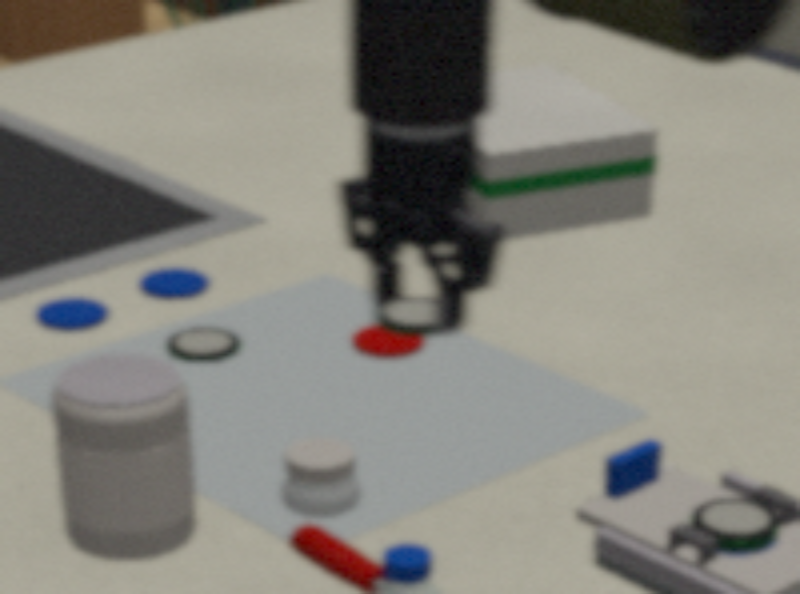

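Call:
servo_tool:
  increments:
    - [[0,0.058,-0.007],0,0.05]
    - [[0,0.116,-0.014],0,0.05]
    - [[0,0.174,-0.021],0,0.05]
    - [[0,0.232,-0.028],0,0.05]
    - [[0.01,0.257,-0.0315],0,0.05]

```text
t: 24.6
position: [0.5011, 0.0375, 0.2821]
orientation: [-0.0, 0.706, 0.001, 0.708]
wrist_force: [0.3, -0.5, -1.4]
opening: 0.054
```

Call:
servo_tool:
  increments:
    - [[0.015,0,0],0,0.05]
    - [[0.03,0,0],0,0.05]
    - [[0.035,0,0],0,0.05]
    - [[0.035,0,0],0,0.05]
    - [[0.035,0,0],0,0.05]

```text
t: 25.22
position: [0.5018, 0.0347, 0.2457]
orientation: [0.0, 0.707, -0.0, 0.707]
wrist_force: [-0.1, -0.7, -0.5]
opening: 0.054
```

```bash
python3 - <<'E'
from h import *
plan(.5008,.0368,.2175,90)
E
```

```text
t 25.23 pos [0.5018 0.0347 0.2457] th 89.95 tilt 0.04 open 0.054 F [-0.1 -0.7 -0.5]
shift mm x,y,z [28.2  2.1 -1. ] turn(x) deg -0.05 norm 28
```

Call:
servo_tool:
  increments:
    - [[0.012,0.0018,-0.001],0,0.05]
    - [[0.022,0.0018,-0.001],0,0.05]
    - [[0.0265,0.0018,-0.001],0,0.05]
    - [[0.0265,0.0018,-0.001],0,0.05]
    - [[0.0265,0.0018,-0.001],0,0.05]

```text
t: 25.85
position: [0.5007, 0.037, 0.219]
orientation: [0.0, 0.707, 0.0, 0.707]
wrist_force: [-0.6, 1.1, -0.4]
opening: 0.0542
```

Call:
servo_tool:
  increments:
    - [[0.001,0,0],0,0.05]
    - [[0.002,0,0],0,0.05]
    - [[0.002,0,0],0,0.05]

```text
t: 26.22
position: [0.5006, 0.0369, 0.2168]
orientation: [0.0, 0.707, 0.0, 0.707]
wrist_force: [-0.7, -0.6, 0.8]
opening: 0.0539
```

Call:
servo_tool:
  increments:
    - [[0.0005,0,0],0,0.05]
    - [[0.001,0,0],0,0.05]
    - [[0.001,0,0],0,0.05]

```text
t: 26.6
position: [0.5007, 0.0369, 0.2168]
orientation: [-0.0, 0.707, 0.0, 0.707]
wrist_force: [-3.9, 0.2, 7.2]
opening: 0.0541
```

Contact; release and go for the last disc.

Call:
servo_tool:
  increments:
    - [[-0.001,0,0],0,0.058]
    - [[-0.001,0,0],0,0.063]
    - [[-0.001,0,0],0,0.07]
    - [[-0.001,0,0],0,0.07]

```text
t: 27.1
position: [0.5005, 0.0369, 0.2165]
orientation: [0.0, 0.707, -0.0, 0.707]
wrist_force: [-0.1, -0.4, -0.1]
opening: 0.0701
```

Call:
servo_tool:
  increments:
    - [[-0.01,0,0],0,0.07]
    - [[-0.03,0,0],0,0.07]
    - [[-0.07,0,0],0,0.07]
    - [[-0.1,-0.05,0],0,0.07]
    - [[-0.1,-0.11,0],0,0.07]

```text
t: 27.72
position: [0.501, -0.0737, 0.321]
orientation: [-0.001, 0.705, 0.001, 0.709]
wrist_force: [0.6, 0.5, -1.1]
opening: 0.0698
```

Call:
servo_tool:
  increments:
    - [[0,-0.058,0.005],0,0.07]
    - [[0,-0.116,0.01],0,0.07]
    - [[0,-0.174,0.02],0,0.07]
    - [[0,-0.232,0.03],0,0.07]
    - [[0,-0.29,0.036],0,0.07]

```text
t: 28.35
position: [0.5366, -0.3652, 0.3174]
orientation: [-0.0, 0.707, -0.0, 0.707]
wrist_force: [0.5, 0.4, 1.1]
opening: 0.0701
```

```bash
python3 - <<'E'
from h import *
im,d=arm.grab_frame('top'); save('top17',im)
for o in discs(im): print(o)
im,d=arm.grab_frame('scene')
b=cv2.resize(im[225:285,340:420],None,fx=10,fy=10,interpolation=cv2.INTER_CUBIC); save('plate17s',np.clip(b*1.2,0,255).astype(np.uint8))
plan(.5372,-.4603,.20,90)
E
```

```text
([433.9, 312.9, 22.1, 22.5], [0.428, -0.3743, 0.008])
t 28.45 pos [ 0.5359 -0.3677  0.3153] th 89.7 tilt 0.16 open 0.0701 F [ 1.1  0.2 -0.3]
shift mm x,y,z [115.3 -92.5   2.1] turn(x) deg -0.3 norm 148
```

View pics/plate17s.png

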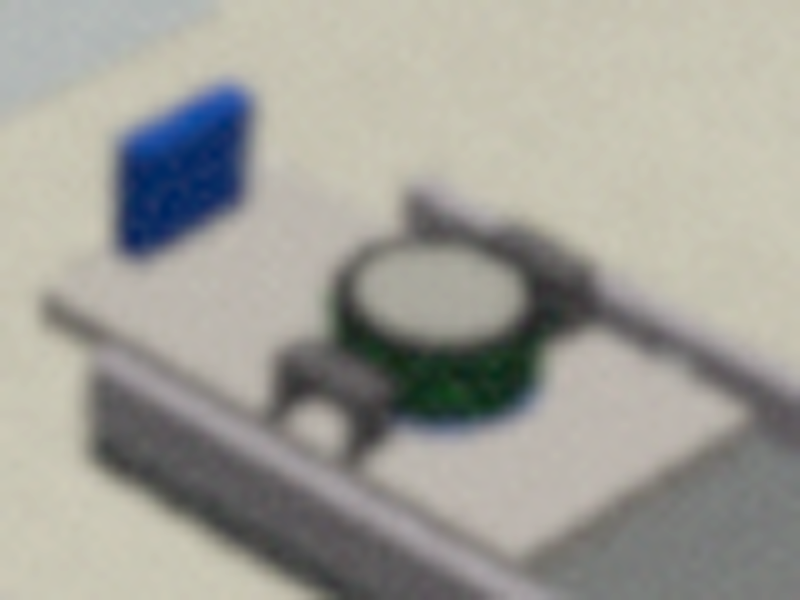

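View pics/top17.png

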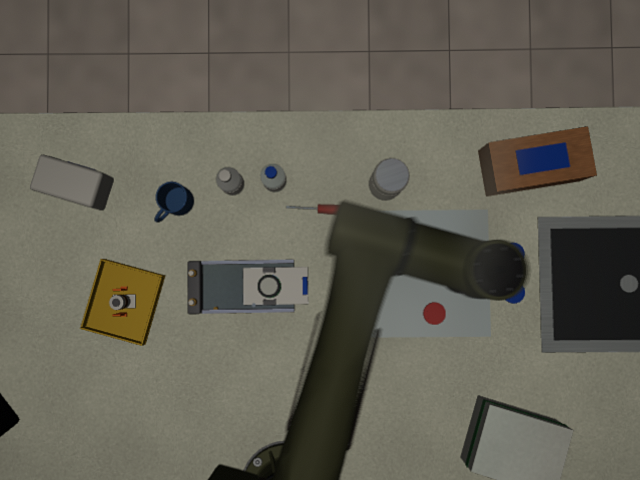

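Stack of three is neat. Check disc D from the scene camera before reaching (top occluded).

Call:
servo_tool:
  increments:
    - [[0.03,-0.05,0.001],0,0.07]
    - [[0.07,-0.085,0.0015],0,0.07]
    - [[0.1,-0.0925,0.002],0,0.07]
    - [[0.11,-0.0925,0.002],0,0.07]
    - [[0.11,-0.0925,0.002],0,0.07]

```text
t: 29.08
position: [0.5388, -0.4551, 0.2072]
orientation: [-0.0, 0.707, 0.0, 0.707]
wrist_force: [-1.1, -0.1, 1.4]
opening: 0.0702
```

```bash
python3 - <<'E'
from h import *
im,d=arm.grab_frame('scene'); save('scene18',cv2.resize(im[120:270,170:370],None,fx=4,fy=4))
print([(np.round(q['location'],4).tolist(),round(q['conf'],2)) for q in arm.mark_of('scene','disc1')])
plan(.5372,-.4603,.1685,90)
E
```

```text
[([0.4249, -0.3712, 0.0059], 0.73), ([0.5762, -0.5732, 0.0073], 0.6), ([0.5006, 0.0373, 0.0523], 0.53), ([0.5019, 0.0368, 0.0412], 0.52), ([0.5037, 0.0371, 0.037], 0.51), ([0.542, -0.4588, 0.0053], 0.42), ([0.4787, -0.5804, 0.0039], 0.42)]
t 29.18 pos [ 0.5392 -0.4552  0.2091] th 90.06 tilt 0.17 open 0.0698 F [-0.  -0.1  1.2]
shift mm x,y,z [40.6 -5.  -2.1] turn(x) deg 0.06 norm 41
```

View pics/scene18.png

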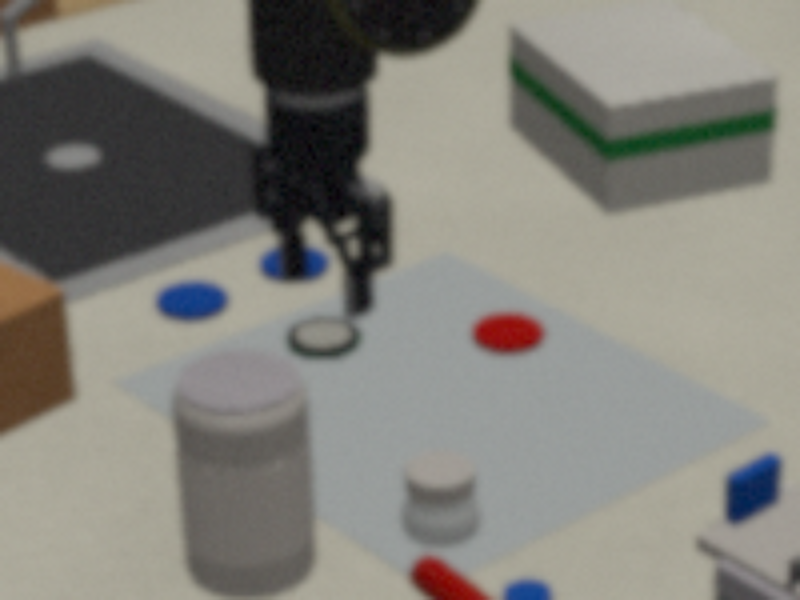

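Call:
servo_tool:
  increments:
    - [[0.015,-0.004,-0.001],0,0.07]
    - [[0.03,-0.0045,-0.0015],0,0.07]
    - [[0.036,-0.0045,-0.0015],0,0.07]
    - [[0.036,-0.0045,-0.0015],0,0.07]

```text
t: 29.68
position: [0.5368, -0.46, 0.1695]
orientation: [0.0, 0.708, 0.0, 0.707]
wrist_force: [0.4, -0.5, 0.4]
opening: 0.07
```

```bash
python3 - <<'E'
from h import *
plan(.5372,-.4603,.169,90)
E
```

```text
t 29.68 pos [ 0.5368 -0.46    0.1695] th 90.0 tilt 0.11 open 0.07 F [ 0.4 -0.5  0.4]
shift mm x,y,z [ 0.5 -0.3  0.4] turn(x) deg -0.0 norm 1
```

Call:
servo_tool:
  increments:
    - [[0,0,0],0,0.05]
    - [[0,0,0],0,0.05]
    - [[0,0,0],0,0.05]
    - [[0,0,0],0,0.05]
    - [[0,0,0],0,0.05]

```text
t: 30.3
position: [0.5372, -0.4602, 0.1714]
orientation: [-0.0, 0.707, -0.0, 0.707]
wrist_force: [1.0, 0.4, 4.0]
opening: 0.0546
```

Call:
servo_tool:
  increments:
    - [[-0.02,0,0],0,0.05]
    - [[-0.06,0.01,-0.002],0,0.05]
    - [[-0.1,0.05,-0.008],0,0.05]
    - [[-0.125,0.1,-0.016],0,0.05]
    - [[-0.13,0.155,-0.02],0,0.05]

```text
t: 30.92
position: [0.5166, -0.3042, 0.3043]
orientation: [-0.0, 0.706, -0.001, 0.709]
wrist_force: [0.9, 1.0, 0.5]
opening: 0.054
```

Call:
servo_tool:
  increments:
    - [[0,0.058,-0.004],0,0.05]
    - [[0,0.116,-0.008],0,0.05]
    - [[0,0.174,-0.012],0,0.05]
    - [[0,0.232,-0.016],0,0.05]
    - [[0,0.285,-0.017],0,0.05]

```text
t: 31.55
position: [0.4993, -0.0184, 0.3019]
orientation: [0.0, 0.707, 0.0, 0.708]
wrist_force: [1.2, -0.2, -0.4]
opening: 0.0542
```

```bash
python3 - <<'E'
from h import *
plan(.5008,.0368,.25,90)
im,d=arm.grab_frame('scene'); save('scene19',cv2.resize(im[130:330,250:450],None,fx=3,fy=3))
E
```

```text
t 31.55 pos [ 0.4993 -0.0184  0.3019] th 90.01 tilt 0.08 open 0.0542 F [ 1.2 -0.2 -0.4]
shift mm x,y,z [51.9 55.2  1.4] turn(x) deg 0.01 norm 76
```

View pics/scene19.png

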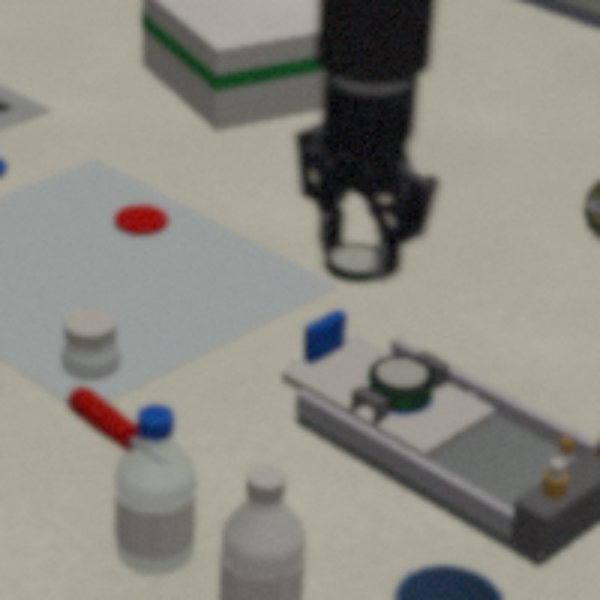

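Call:
servo_tool:
  increments:
    - [[0,0.04,0.001],0,0.05]
    - [[0.01,0.055,0.0015],0,0.05]
    - [[0.035,0.055,0.0015],0,0.05]
    - [[0.045,0.055,0.0015],0,0.05]
    - [[0.045,0.055,0.0015],0,0.05]

```text
t: 32.22
position: [0.5014, 0.0343, 0.2551]
orientation: [-0.0, 0.708, -0.001, 0.707]
wrist_force: [-0.3, -0.4, 0.0]
opening: 0.0537
```

Call:
servo_tool:
  increments:
    - [[0,0,0],0,0.05]
    - [[0,0,0],0,0.05]

```text
t: 32.48
position: [0.5018, 0.0347, 0.2566]
orientation: [0.0, 0.707, -0.0, 0.708]
wrist_force: [0.2, -0.2, -0.7]
opening: 0.0536
```

```bash
python3 - <<'E'
from h import *
plan(.5008,.0368,.2265,90)
E
```

```text
t 32.48 pos [0.5018 0.0347 0.2566] th 89.97 tilt 0.08 open 0.0536 F [ 0.2 -0.2 -0.7]
shift mm x,y,z [30.1  2.1 -1. ] turn(x) deg -0.03 norm 30
```

Call:
servo_tool:
  increments:
    - [[0.012,0.002,-0.001],0,0.05]
    - [[0.022,0.002,-0.001],0,0.05]
    - [[0.029,0.002,-0.001],0,0.05]
    - [[0.029,0.002,-0.001],0,0.05]
    - [[0.029,0.002,-0.001],0,0.05]

```text
t: 33.1
position: [0.5005, 0.0369, 0.2266]
orientation: [0.0, 0.707, -0.0, 0.707]
wrist_force: [-0.4, -0.4, -0.4]
opening: 0.0542
```

Call:
servo_tool:
  increments:
    - [[0.001,0,0],0,0.05]
    - [[0.002,0,0],0,0.05]
    - [[0.002,0,0],0,0.05]

```text
t: 33.48
position: [0.5006, 0.0369, 0.2253]
orientation: [0.0, 0.707, 0.0, 0.707]
wrist_force: [-1.3, -0.2, 4.6]
opening: 0.054
```

Call:
servo_tool:
  increments:
    - [[-0.0005,0,0],0,0.058]
    - [[-0.0005,0,0],0,0.063]
    - [[-0.0005,0,0],0,0.07]
    - [[-0.0005,0,0],0,0.07]

```text
t: 33.98
position: [0.5005, 0.0369, 0.225]
orientation: [0.0, 0.707, -0.0, 0.707]
wrist_force: [0.2, -0.8, 0.2]
opening: 0.0702
```

Call:
servo_tool:
  increments:
    - [[-0.01,0,0],0,0.07]
    - [[-0.03,0,0],0,0.07]
    - [[-0.07,0,0],0,0.07]
    - [[-0.09,-0.05,0],0,0.03]
    - [[-0.09,-0.11,0],0,0.0]

```text
t: 34.6
position: [0.5009, -0.0737, 0.3186]
orientation: [-0.001, 0.705, 0.001, 0.709]
wrist_force: [0.9, 0.0, 0.2]
opening: 0.0344
```

Call:
servo_tool:
  increments:
    - [[0,-0.04,0],0,0.0]
    - [[0,-0.08,0],0,0.0]
    - [[0,-0.11,0],0,0.0]
    - [[0,-0.11,0],0,0.0]

```text
t: 35.1
position: [0.5003, -0.1847, 0.3157]
orientation: [0.001, 0.707, -0.001, 0.707]
wrist_force: [-0.9, 0.8, -0.4]
opening: -0.0001
```

```bash
python3 - <<'E'
from h import *
im,d=arm.grab_frame('top'); save('top20',im)
b=cv2.resize(im[262:310,235:315],None,fx=10,fy=10,interpolation=cv2.INTER_CUBIC); save('plate20',np.clip(b*1.5,0,255).astype(np.uint8))
im,d=arm.grab_frame('scene')
b=cv2.resize(im[225:285,340:420],None,fx=10,fy=10,interpolation=cv2.INTER_CUBIC); save('plate20s',np.clip(b*1.2,0,255).astype(np.uint8))
plan(.502,-.13,.25,90)
E
```

```text
t 35.2 pos [ 0.5005 -0.1831  0.3156] th 89.95 tilt 0.02 open -0.0002 F [0.2 0.8 0.3]
shift mm x,y,z [65.6 53.1  1.4] turn(x) deg -0.05 norm 84
```

View pics/plate20.png

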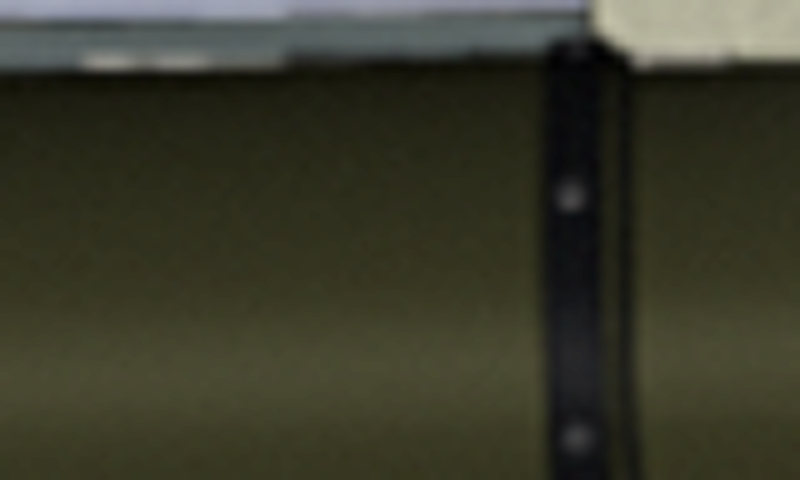

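View pics/plate20s.png

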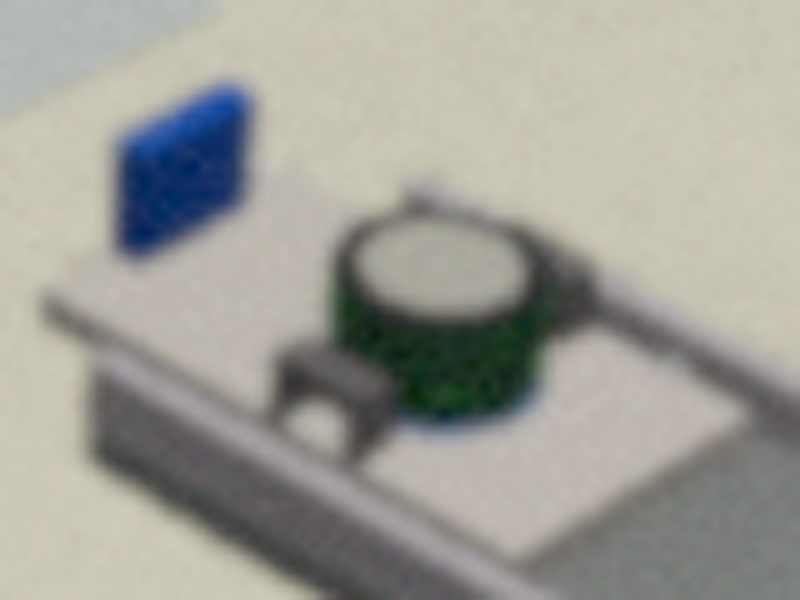

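View pics/top20.png

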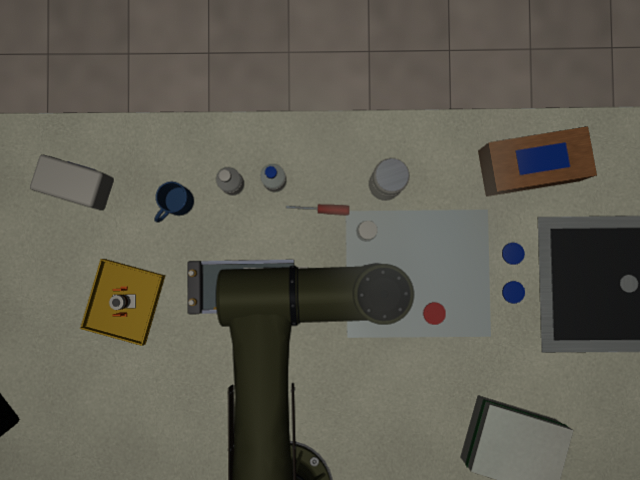

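Call:
servo_tool:
  increments:
    - [[0.01,0.05,0.0005],0,0.04]
    - [[0.03,0.1,0.001],0,0.04]
    - [[0.05,0.13,0.0015],0,0.04]
    - [[0.05,0.1306,0.0015],0,0.04]
    - [[0.05,0.1306,0.0015],0,0.04]

```text
t: 35.83
position: [0.5022, -0.0521, 0.2661]
orientation: [-0.001, 0.707, 0.0, 0.707]
wrist_force: [0.4, -0.1, -0.1]
opening: 0.0398
```

Call:
servo_tool:
  increments:
    - [[0,0,0],0,0.04]
    - [[0,0,0],0,0.04]

```text
t: 36.08
position: [0.5021, -0.0531, 0.2657]
orientation: [0.0, 0.707, -0.0, 0.707]
wrist_force: [0.2, -0.2, 0.1]
opening: 0.0402
```

```bash
python3 - <<'E'
from h import *
plan(.501,-.0525,.214,90)
im,d=arm.grab_frame('scene'); save('scene21',cv2.resize(im[180:300,310:470],None,fx=5,fy=5))
E
```

```text
t 36.08 pos [ 0.5021 -0.0531  0.2657] th 89.93 tilt 0.04 open 0.0402 F [ 0.2 -0.2  0.1]
shift mm x,y,z [51.7  0.6 -1.2] turn(x) deg -0.07 norm 52
```

View pics/scene21.png

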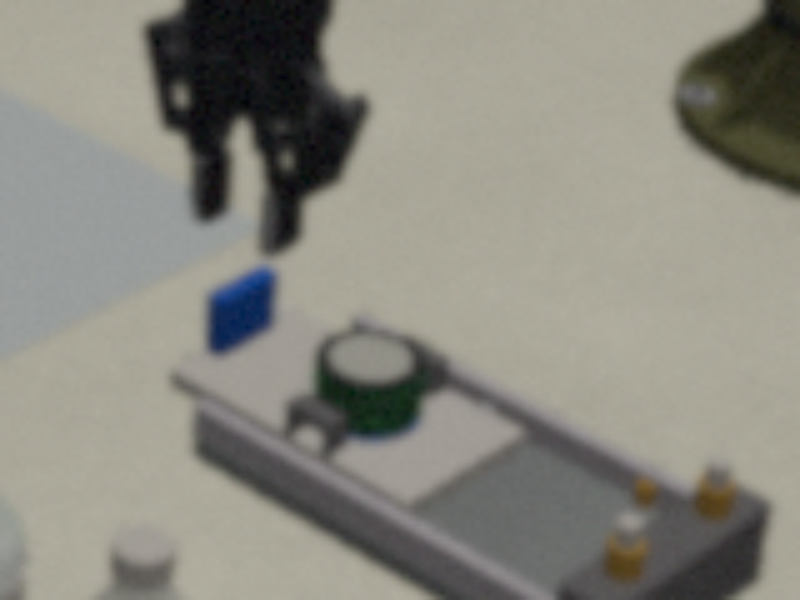

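Call:
servo_tool:
  increments:
    - [[0.02,0.0005,0],0,0.04]
    - [[0.04,0.0005,0],0,0.04]
    - [[0.05,0.0005,0],0,0.04]
    - [[0.05,0.0005,0],0,0.03]
    - [[0.05,0.0005,0],0,0.025]

```text
t: 36.75
position: [0.5024, -0.0521, 0.2162]
orientation: [0.0, 0.707, -0.0, 0.708]
wrist_force: [-0.6, -1.3, 0.7]
opening: 0.0248
```

Call:
servo_tool:
  increments:
    - [[0,0,0],0,0.02]
    - [[0,0,0],0,0.017]
    - [[0,0,0],0,0.014]
    - [[0,0,0],0,0.01]
    - [[0,0,0],0,0.006]
  force: 30

```text
t: 37.38
position: [0.5021, -0.0515, 0.2155]
orientation: [0.0, 0.707, 0.001, 0.707]
wrist_force: [-2.7, 5.2, 2.3]
opening: 0.0115
```

```bash
python3 - <<'E'
from h import *
plan(.501,.0475,.214,90)
im,d=arm.grab_frame('scene'); save('scene22',cv2.resize(im[180:300,310:470],None,fx=5,fy=5))
E
```

```text
t 37.38 pos [ 0.5021 -0.0515  0.2155] th 90.04 tilt 0.06 open 0.0115 F [-2.7  5.2  2.3]
shift mm x,y,z [ 1.6 99.  -1. ] turn(x) deg 0.04 norm 99
```

View pics/scene22.png

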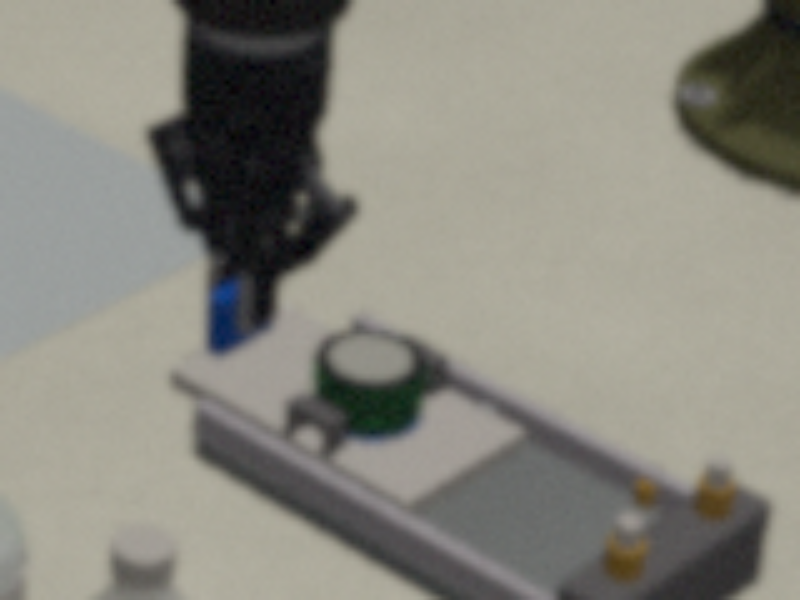

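Call:
servo_tool:
  increments:
    - [[0,0.003,0],0,0.006]
    - [[0,0.009,0],0,0.006]
    - [[0,0.016,0],0,0.006]
    - [[0,0.022,0],0,0.006]
    - [[0,0.026,0],0,0.006]

```text
t: 38.05
position: [0.502, -0.0256, 0.2154]
orientation: [-0.0, 0.707, 0.0, 0.707]
wrist_force: [-3.1, -2.4, 5.2]
opening: 0.0116
```

Call:
servo_tool:
  increments:
    - [[0,0.004,0],0,0.006]
    - [[0,0.01,0],0,0.006]
    - [[0,0.016,0],0,0.006]
    - [[0,0.022,-0.0002],0,0.006]
    - [[0,0.026,-0.0002],0,0.006]

```text
t: 38.67
position: [0.5018, 0.0004, 0.2154]
orientation: [-0.0, 0.707, 0.0, 0.707]
wrist_force: [-2.9, -3.0, 5.3]
opening: 0.0115
```

```bash
python3 - <<'E'
from h import *
plan(.5015,.0485,.214,90)
im,d=arm.grab_frame('scene'); save('scene23',cv2.resize(im[180:300,310:470],None,fx=5,fy=5))
E
```

```text
t 38.67 pos [5.018e-01 4.000e-04 2.154e-01] th 90.01 tilt 0.01 open 0.0115 F [-2.9 -3.   5.3]
shift mm x,y,z [ 1.4 48.1 -0.3] turn(x) deg 0.01 norm 48
```

View pics/scene23.png

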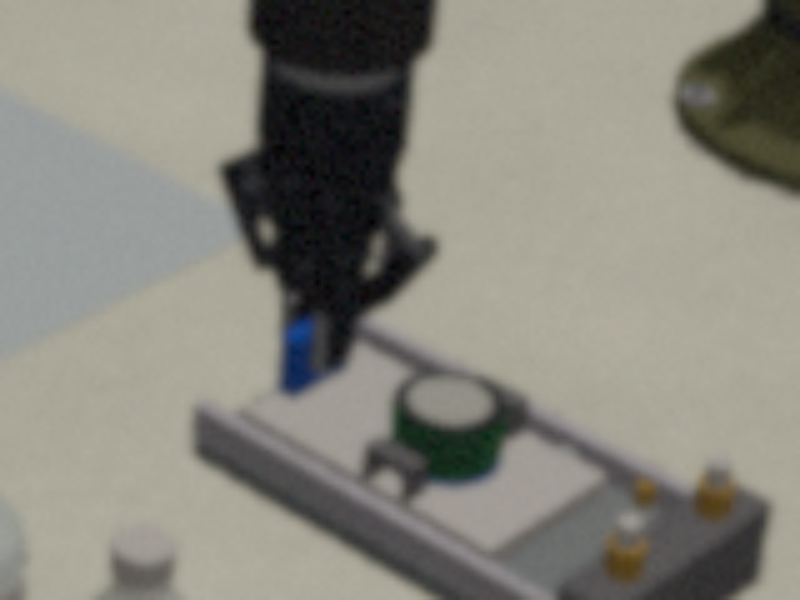

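Call:
servo_tool:
  increments:
    - [[0,0.005,0],0,0.006]
    - [[0,0.011,0],0,0.006]
    - [[0,0.017,0],0,0.006]
    - [[0,0.023,-0.0002],0,0.006]
    - [[0,0.028,-0.0002],0,0.006]

```text
t: 39.35
position: [0.5016, 0.0283, 0.2154]
orientation: [-0.0, 0.707, 0.0, 0.707]
wrist_force: [-3.2, -2.3, 5.4]
opening: 0.0116
```

Call:
servo_tool:
  increments:
    - [[0,0.003,0],0,0.006]
    - [[0,0.006,0],0,0.006]
    - [[0,0.009,0],0,0.006]
    - [[0,0.012,0],0,0.006]
    - [[0,0.014,0],0,0.006]
  force: 45

```text
t: 39.98
position: [0.5016, 0.0409, 0.2155]
orientation: [-0.001, 0.707, -0.001, 0.707]
wrist_force: [-1.9, -10.3, 5.3]
opening: 0.0114
```

Call:
servo_tool:
  increments:
    - [[0,0.001,0],0,0.006]
    - [[0,0.002,0],0,0.006]
    - [[0,0.003,0],0,0.006]
    - [[0,0.004,0],0,0.006]
    - [[0,0.005,0],0,0.006]

```text
t: 40.6
position: [0.5015, 0.0469, 0.2155]
orientation: [-0.0, 0.707, -0.0, 0.707]
wrist_force: [-3.2, -3.1, 6.2]
opening: 0.0111
```

Call:
servo_tool:
  increments:
    - [[0,0.0005,0],0,0.006]
    - [[0,0.001,0],0,0.006]
    - [[0,0.0015,0],0,0.006]
    - [[0,0.002,0],0,0.006]

```text
t: 41.1
position: [0.5015, 0.049, 0.2155]
orientation: [-0.0, 0.707, -0.0, 0.707]
wrist_force: [-3.4, -5.4, 6.1]
opening: 0.0113
```

Call:
servo_tool:
  increments:
    - [[0,0.0005,0],0,0.006]
    - [[0,0.001,0],0,0.006]
    - [[0,0.0015,0],0,0.006]
    - [[0,0.002,0],0,0.006]

```text
t: 41.6
position: [0.5015, 0.0496, 0.2155]
orientation: [-0.001, 0.707, -0.002, 0.707]
wrist_force: [-0.8, -13.0, 5.3]
opening: 0.011
```

```bash
python3 - <<'E'
from h import *
plan(.5015,.0485,.214,90)
im,d=arm.grab_frame('scene'); save('scene24',cv2.resize(im[180:300,310:470],None,fx=5,fy=5))
print([(np.round(q['location'],4).tolist(),round(q['conf'],2)) for q in arm.mark_of('scene','disc1')])
E
```

```text
t 41.6 pos [0.5015 0.0496 0.2155] th 89.96 tilt 0.25 open 0.011 F [ -0.8 -13.    5.3]
shift mm x,y,z [ 1.5 -1.1 -0. ] turn(x) deg -0.04 norm 2
[([0.4244, -0.3716, 0.0075], 0.61), ([0.5043, 0.1379, 0.0563], 0.6), ([0.4694, 0.4033, 0.0041], 0.58), ([0.5735, -0.5752, 0.0082], 0.57), ([0.5007, 0.1364, 0.0411], 0.55), ([0.5001, 0.1388, 0.0305], 0.54), ([0.5012, 0.1375, 0.0518], 0.53), ([0.4818, -0.5758, 0.0015], 0.41)]
```

View pics/scene24.png

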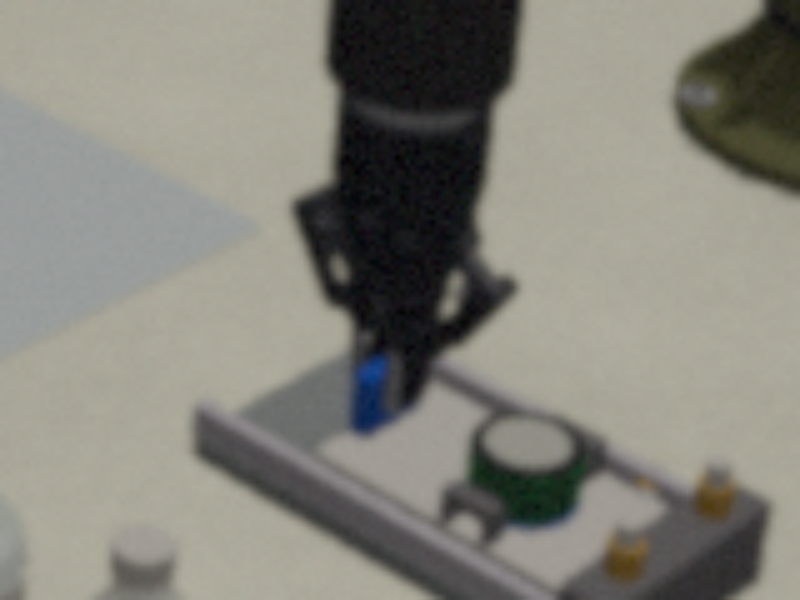

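Call:
servo_tool:
  increments:
    - [[0,-0.0005,0],0,0.014]
    - [[0,-0.001,0],0,0.02]
    - [[0,-0.001,0],0,0.03]
    - [[0,-0.001,0],0,0.038]
    - [[0,-0.001,0],0,0.038]

```text
t: 42.32
position: [0.5016, 0.0502, 0.2151]
orientation: [0.0, 0.707, 0.0, 0.707]
wrist_force: [0.1, 0.3, -0.1]
opening: 0.038
```

Call:
servo_tool:
  increments:
    - [[-0.02,0,0],0,0.038]
    - [[-0.06,0,0],0,0.038]
    - [[-0.11,0,0],0,0.038]
    - [[-0.13,-0.05,-0.02],0,0.038]
    - [[-0.13,-0.11,-0.06],0,0.038]

```text
t: 42.95
position: [0.4468, -0.0527, 0.3472]
orientation: [-0.0, 0.706, 0.001, 0.708]
wrist_force: [0.5, -0.6, 0.2]
opening: 0.0381
```

Call:
servo_tool:
  increments:
    - [[0,-0.055,-0.01],0,0.038]
    - [[0,-0.11,-0.02],0,0.038]
    - [[0,-0.165,-0.03],0,0.038]
    - [[0,-0.22,-0.03],0,0.038]
    - [[0,-0.27,-0.03],0,0.038]

```text
t: 43.58
position: [0.4165, -0.3239, 0.3453]
orientation: [0.0, 0.707, -0.0, 0.707]
wrist_force: [1.2, 1.3, 0.3]
opening: 0.0382
```

```bash
python3 - <<'E'
from h import *
plan(.5015,.0485,.214,90)
im,d=arm.grab_frame('scene'); save('scene25',cv2.resize(im[200:320,310:470],None,fx=5,fy=5)); save('scene25f',im)
im,d=arm.grab_frame('top'); save('top25',im); save('top25p',cv2.resize(im[255:315,180:280],None,fx=8,fy=8,interpolation=cv2.INTER_CUBIC))
print(discs(im,z=.062,box=(205,268,255,303)))
for c in('top','scene'):
  for n in('plate','handle','cartridge','disc1'): print(c,n,[(np.round(q['location'],4).tolist(),round(q['conf'],2)) for q in arm.mark_of(c,n)])
E
```

```text
t 43.58 pos [ 0.4165 -0.3239  0.3453] th 89.96 tilt 0.05 open 0.0382 F [1.2 1.3 0.3]
shift mm x,y,z [131.4 372.5  84.7] turn(x) deg -0.04 norm 404
[([227.8, 286.4, 23.3, 25.1], [0.5003, 0.1332, 0.062])]
top plate [([0.502, 0.1368, 0.0345], 0.59), ([0.5054, 0.0887, 0.0045], 0.41)]
top handle [([0.5057, 0.0469, 0.0661], 0.95), ([0.4999, 0.1335, 0.0282], 0.39)]
top cartridge [([0.4624, 0.4004, 0.0089], 0.97), ([0.7613, 0.131, -0.0001], 0.45)]
top disc1 [([0.499, 0.1372, 0.0537], 0.78), ([0.576, -0.5717, 0.0051], 0.68), ([0.4797, -0.5738, 0.0029], 0.67), ([0.4327, -0.3715, 0.0007], 0.38), ([0.5012, 0.1331, 0.029], 0.16)]
scene plate [([0.4994, 0.1375, 0.0303], 0.91)]
scene handle [([0.5033, 0.0511, 0.0661], 0.88)]
scene cartridge [([0.469, 0.406, 0.0041], 0.85)]
scene disc1 [([0.4235, -0.3744, 0.0069], 0.74), ([0.5032, 0.1413, 0.0569], 0.65), ([0.5731, -0.5738, 0.0071], 0.62), ([0.4788, -0.5798, 0.0025], 0.48), ([0.5008, 0.1348, 0.0399], 0.47), ([0.5015, 0.1377, 0.0527], 0.41), ([0.5005, 0.1384, 0.0365], 0.41)]
```

View pics/scene25.png

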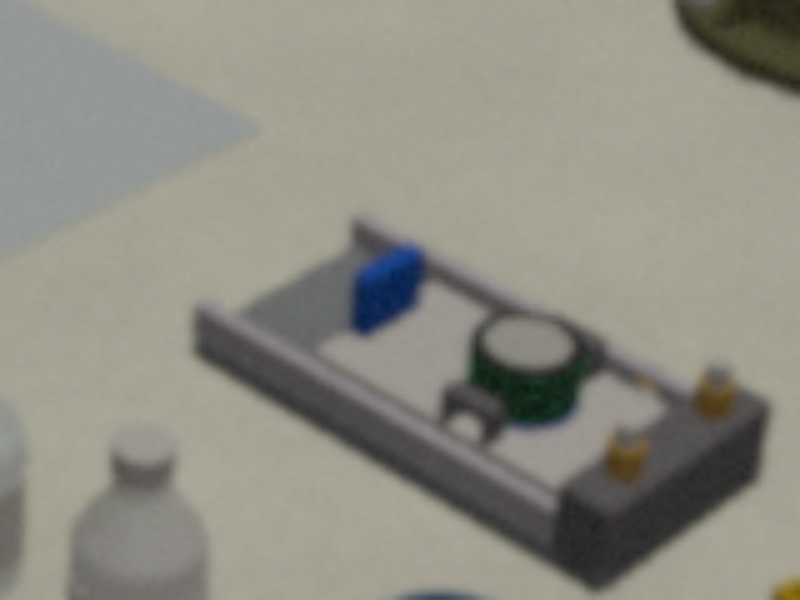

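View pics/top25p.png

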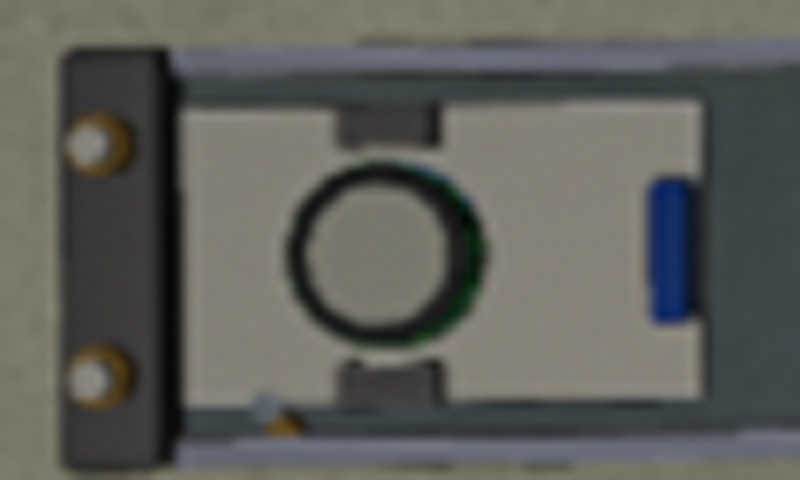

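View pics/top25.png

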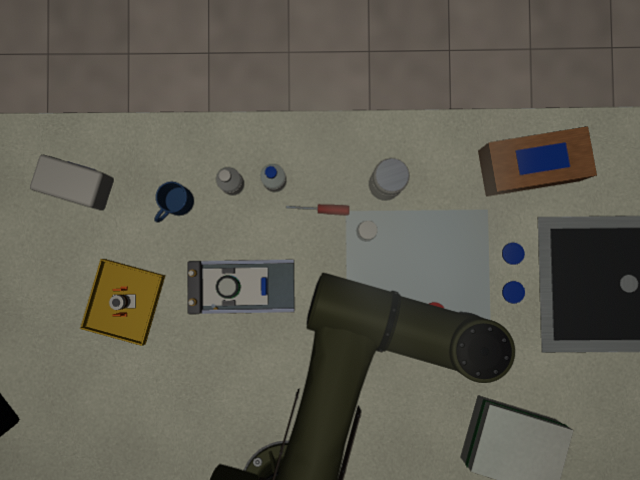

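```bash
python3 -c "
from h import *
print(arm.sign_off())"
```

```text
the job is handed in; nothing more can be done
None
```

The job is finished and handed in at about 44 s of the 210 s allowed; sign-off gives no verdict.

- **Cartridge:** I pinched the spent cartridge's tabs, lifted it off the carriage and set it down in the yellow tray. In the last images it stands upright, within about 6 mm of the tray's centre.
- **Discs:** Only four green-banded discs were on the counter. I stacked all four on the plate and left the red and blue look-alikes alone. After the push the stack looks flat and neat. The two cameras put its centre within about 1 to 4 mm of the plate's, against the 10 mm limit.
- **Carriage:** I slid it in holding the handle instead of pushing from behind, so the detent's snap would not jolt the stack. The force peaked at about 10 N, dropped to 3 N, then rose to 13 N at the stop. The plate had moved about 101 mm along the rails.
- **Other things:** In the last top view the jar, bottles, canister, mug and screwdriver stand where they started. The arm is clear of everything.

**Disagreements:** The last top-view edge fit placed the stack about 4 mm short of the plate's centre along the rails. I put that down to the fit catching the visible side of the stack, because the other estimates agree to 1 to 2 mm. The network's plate and handle readings also scatter by a few millimetres. I could not read the carriage joint directly, so "home" rests on the images and the force trace.

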